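# Scoop a measure of handle blanks and strike it level

## Robot

A 6-joint arm with a two-finger parallel gripper is mounted at the origin on the work surface; the furniture and walls round the work are solid. World frame = base frame: x ahead of the robot, y to its left, z up, the work surface at z = 0. Lengths are in m, angles in rad, forces in N, time in s.
With the tool pointing down it reaches from about 0.375 to 0.925 m from the base axis. Payload 5.7 kg.
Tool frame: the origin (TCP) lies on the centre line of the jaws, within the pads' length; the fingertips stand 22 mm ahead of it and the grasp point (between the pads) lies 3 mm ahead of it (tips_ahead is the distance from the TCP to the fingertips, in m); z points along the fingers, y is the direction in which the jaws open and shut (so a half turn about z gives the same grasp; the last joint's range is limited). The gripper opens to 88 mm and grips with 3 to 60 N. Pads are 20 mm wide; open, the fingers measure 115 mm over their backs; the gripper's body (75 mm by 178 mm) begins 61 mm behind the grasp point.
Start: joints at [1.079, 0.359, 1.51, -0, 1.272, -0.115], TCP at [0.221, 0.558, 0.245] pointing down, gripper open.
Joint ranges: [-2.97, 2.97], [-1.01, 2.36], [0.21, 2.38], [-0.96, 4.11], [0.2, 2.71], [-2.98, 2.98]. Speed limits (rad/s): [2.39, 2.39, 3.14, 3.14, 3.14, 3.14].

## Interface

Orientations are given as [roll, pitch, yaw] about the fixed x, y, z axes, in that order (R = Rz(yaw) Ry(pitch) Rx(roll)).
In Python, from rig import get_obs, get_image, camera_model, sign_off, tips_ahead gives the robot as it stands. The module is installed in compiled form; this text tells all that it offers.
- The arm moves only by the tool play_rows, never from a script. Its arguments are lists of equal length, an entry for each row: "travel": the shift along the world's x, y, z in mm, a list of three; "spin": the turn about the world's z in degrees; "fingers": the opening in per cent of the stroke, from 0 (shut) to 100 (fully open). A call has 1 to 8 rows; each row shifts and turns the pose as measured when the row begins; what a row does not reach is not made up. A row lasts 1/10 s, in which the tool goes at most 50 mm and 8.59 degrees, less where a joint would pass 70% of its speed; a pose out of reach is approached as far as the arm can. A call is refused whole if a number of a shift passes 50 or a number of a turn 8.59, either way. A call with a gripper value outside its range is refused whole. The fingers move at their own pace and stop on an object; "grip_force" is the grip in N (left out, the last holds). Time passes only in rows, so rows that do not move let the fingers close. It gives the time, the measured TCP pose, the force and the opening at its end, in the units of the state.
- get_obs(): the state, without advancing time (a new reading comes with each control period).
- get_image(name): name is "scene" or "top"; returns (picture, depth): 400x640x3 uint8, red, green, blue; 400x640 float32, m along the optical axis (not along the pixel's ray), 0 where there is no reading.
- camera_model(name): a dict with "mtx" (3x3 intrinsics, pixels), "extrinsics" (4x4, takes a point from world to camera coordinates). Camera axes: x right, y down, z forward; pixel columns grow to the right and rows downward; lengths in m; the calibration is good to about 2 mm. A picture is of the moment at which its call begins. camera_model takes no time and is no camera call.
- sign_off(): hands the job in, once; it reports no verdict.
The state is a dict: "t": time; "joint_positions": joint angles; "joint_velocities": joint speeds; "joint_efforts": joint torques, N m; "tool_pos": TCP position; "orientation": TCP orientation; "force": force on the tool from outside, world axes, zero at the start; "torque": the same for the moment, N m; "width": finger opening in m.
Only numpy, scipy, OpenCV 4.12 (cv2) and the standard library are available. Lean on these libraries where they do the work, as an engineer would, in place of code of your own. Each camera call takes 0.05 s, during which the arm holds its last target.

## Task

Measure out one set of tool-handle blanks: dig the scoop under the heap in the sloping bin and lift a heaped scoopful, at least one blank lying on top of the full row. Then draw the scoop sideways under the strike blade so that the excess is struck back into the bin and a level measure of exactly three blanks stays in the pocket; do not ram the thin blade. Set the scoop with its level measure down flat on the note pad and let go, with all the other blanks left in the bin and the oil bottle and the cork block left where they stand.

Things in the scene. Friction and masses are not known exactly. Their poses are not given: they have to be found in the camera images.
- bin: fixed plywood bin, open on top, 191 x 112 mm. Origin at table level, on its midline; +x along its length DOWN the slope of its floor, +z up. Inside: x -80 to +95 mm, y -48 to +48 mm. Side walls end 60 mm above the table, the far (+x) wall at 90 mm; the upper (-x) end has no wall above its floor
- bin_foot (a point): foot of the bin's floor, at the far wall: bin x = +95 mm, y = 0, 8 mm above the table. From here the plane floor rises at 16 degrees (0.279 rad) towards the bin's -x, to 58 mm at the upper end. The heap lies here: four blanks in a row on the floor, from the far wall up to bin x = +17 mm, three on top, up to 62 mm above the table
- strike_blade: thin fixed aluminium blade over the bin along its -y wall (origin and axes as the bin's). A strip on edge, 95 long, 32 high, 3 mm thick: bin x +11.5 to +106.5 mm, y = -47 mm; straight level lower edge 106 mm, top 138 mm above the table. Carried by a post 26 mm wide (y -60 to -34 mm) at x = +103 to +107 mm; its other end is free
- blade_end (a point): lower corner of the strike blade's free end, the end towards the bin's -x; 106 mm above the table
- scoop: loose flat-bottomed scoop, sheet-steel pan with a straight wooden handle, about 0.21 kg. Origin under the middle of its whole length, at underside level; +x to its lip, +z up. Underside flat, x +14 to +78 mm, 86 mm wide over all. Back wall 40 mm high, front face at x = +16 mm; side walls 16 mm high, 82 mm apart inside. A loaded scoop held level keeps its load
- scoop_lip (a point): middle of the scoop's lip edge, at x = +88 mm, at underside level (edge about 1.5 mm above it). From it a ramp rises backwards to a crest 3.6 mm above the underside at x = +78 mm, then drops to the pocket floor. Slid close along the bin floor, tilted with it, the lip runs under the blanks, which stay where they are and pass into the pocket
- scoop_pan (a point): middle of the pocket floor (scoop x = +46.5 mm, 1.6 mm above the underside). The pocket takes exactly three blanks side by side, lying across the scoop, tops 22 mm above the underside. A blank heaped on them lies in a valley, its top 39 mm above the underside, and can slide off sideways over the low side wall
- scoop_grip (a point): grip point in the middle of the handle: scoop x = -40 mm, 62 mm above the underside; handle 20 mm wide (along y), 24 mm high, straight and level from x = -86 to +4 mm
- pad: note pad lying flat, fixed, 150 mm (its x) x 107 mm (its y), 13 mm thick; origin under its middle
- oil_bottle: bystander: upright squeeze bottle with a long nozzle, diameter 39 mm, 128 mm high; origin under its middle
- cork_block: bystander: cork sanding block 50 x 90 x 28 mm; origin under its middle
- place0 (a point): centre of a blank lying in place 0 of the scoop's pocket, next to the lip (moves with the scoop; a blank lies within 4 mm of it)
- place1 (a point): centre of a blank lying in place 1 of the scoop's pocket, middle (moves with the scoop; a blank lies within 4 mm of it)
- place2 (a point): centre of a blank lying in place 2 of the scoop's pocket, next to the back wall (moves with the scoop; a blank lies within 4 mm of it)
- blank0: loose turned wooden handle blank, a smooth waxed rod with domed ends, diameter 20 mm, 76 mm long, about 20 g; origin at its centre, its length along its own y; slippery (friction about 0.2). All seven are alike and start in the bin, lying across it: four in a row up the slope from the far wall, three on top in the valleys
- blank1: loose turned wooden handle blank, a smooth waxed rod with domed ends, diameter 20 mm, 76 mm long, about 20 g; origin at its centre, its length along its own y; slippery (friction about 0.2). All seven are alike and start in the bin, lying across it: four in a row up the slope from the far wall, three on top in the valleys
- blank2: loose turned wooden handle blank, a smooth waxed rod with domed ends, diameter 20 mm, 76 mm long, about 20 g; origin at its centre, its length along its own y; slippery (friction about 0.2). All seven are alike and start in the bin, lying across it: four in a row up the slope from the far wall, three on top in the valleys
- blank3: loose turned wooden handle blank, a smooth waxed rod with domed ends, diameter 20 mm, 76 mm long, about 20 g; origin at its centre, its length along its own y; slippery (friction about 0.2). All seven are alike and start in the bin, lying across it: four in a row up the slope from the far wall, three on top in the valleys
- blank4: loose turned wooden handle blank, a smooth waxed rod with domed ends, diameter 20 mm, 76 mm long, about 20 g; origin at its centre, its length along its own y; slippery (friction about 0.2). All seven are alike and start in the bin, lying across it: four in a row up the slope from the far wall, three on top in the valleys
- blank5: loose turned wooden handle blank, a smooth waxed rod with domed ends, diameter 20 mm, 76 mm long, about 20 g; origin at its centre, its length along its own y; slippery (friction about 0.2). All seven are alike and start in the bin, lying across it: four in a row up the slope from the far wall, three on top in the valleys
- blank6: loose turned wooden handle blank, a smooth waxed rod with domed ends, diameter 20 mm, 76 mm long, about 20 g; origin at its centre, its length along its own y; slippery (friction about 0.2). All seven are alike and start in the bin, lying across it: four in a row up the slope from the far wall, three on top in the valleys

How it is judged:
By the outcome, as a careful person would: the job done as asked, in the order asked, and still so for the second after the job is handed in, with the robot touching nothing.
It also fails if it takes over 72 s, if anything falls off the work surface, if the arm or the gripper's body presses on something with over 40 N, if the wrist force passes 120 N, or if a joint passes its speed limit or range.

## Working session

There is one attempt and no reset: what is moved stays moved. The work goes in short steps, Python scripts to look and compute and a tool call to move; the robot and the scene stay as the last step left them, time stands still between calls to the robot, and variables do not carry over. Pictures are saved under pics/ and viewed, and the job is handed in when it is done.

Besides the shell and the picture viewer there is one more tool, called after "Request:" as name([rows], argument=value, ...), one row to a line, values as JSON. play_rows: Moves the arm, as the interface text tells. Its arguments: {"type":"object","properties":{"travel":{"type":"array"},"spin":{"type":"array"},"fingers":{"type":"array"},"grip_force":{"type":"number"}},"required":["travel","spin","fingers"]}

```bash
mkdir -p pics; ls; cat > h.py <<'E'
import numpy as np,cv2
from rig import *
def snap(name,tag):
    p,d=get_image(name); cv2.imwrite(f'pics/{tag}.png',p[:,:,::-1]); np.savez(f'pics/{tag}.npz',p=p,d=d); return p,d
def world(name,d):
    m=camera_model(name);K=np.array(m['mtx']);T=np.linalg.inv(np.array(m['extrinsics']))
    v,u=np.mgrid[:400,:640]
    X=np.stack([(u-K[0,2])/K[0,0]*d,(v-K[1,2])/K[1,1]*d,d],-1)
    W=X@T[:3,:3].T+T[:3,3]; W[d==0]=np.nan
    return W
E
python3 - <<'E'
from h import *
print(get_obs(),tips_ahead)
for n in('scene','top'):
    snap(n,n+'0'); m=camera_model(n); print(m)
E
```

```text
pics
{'t': 0.0, 'joint_positions': array([ 1.07890204e+00,  3.59487190e-01,  1.51140236e+00,  3.65636863e-05,
        1.27249900e+00, -1.15123225e-01]), 'joint_velocities': array([-0.00087698, -0.00131673,  0.00026643,  0.00036047,  0.00129819,
        0.0007809 ]), 'joint_efforts': array([-2.19715679e-03, -5.15374804e+01, -2.70730197e+01,  6.76472741e-02,
        3.51261743e-02, -1.57194286e-04]), 'tool_pos': array([0.22045864, 0.55734821, 0.24383161]), 'orientation': array([-3.13981266e+00, -2.40991458e-04,  2.76481060e+00]), 'force': array([-0.40743032,  0.81413504,  0.06510569]), 'torque': array([ 0.01685519,  0.00900375, -0.00149203]), 'width': 0.08803921510293071} 0.022
{'mtx': array([[477.3676772 ,   0.        , 325.53430967],
       [  0.        , 477.3676772 , 194.668841  ],
       [  0.        ,   0.        ,   1.        ]]), 'extrinsics': array([[ 0.68314295, -0.73012351,  0.0153418 , -0.26845035],
       [-0.58872175, -0.56302729, -0.58000601,  0.35040449],
       [ 0.43211388,  0.38719497, -0.81446771,  1.05928865],
       [ 0.        ,  0.        ,  0.        ,  1.        ]])}
{'mtx': array([[476.51933699,   0.        , 322.99719783],
       [  0.        , 476.51933699, 196.73099702],
       [  0.        ,   0.        ,   1.        ]]), 'extrinsics': array([[ 0.01223215, -0.9999186 , -0.00362973,  0.03014078],
       [-0.99146689, -0.01165745, -0.1298365 ,  0.46051387],
       [ 0.12978361,  0.00518694, -0.99152877,  1.29795348],
       [ 0.        ,  0.        ,  0.        ,  1.        ]])}
```

View pics/scene0.png

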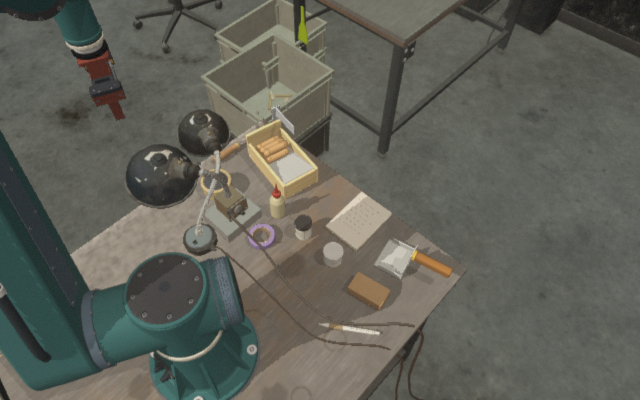

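View pics/top0.png

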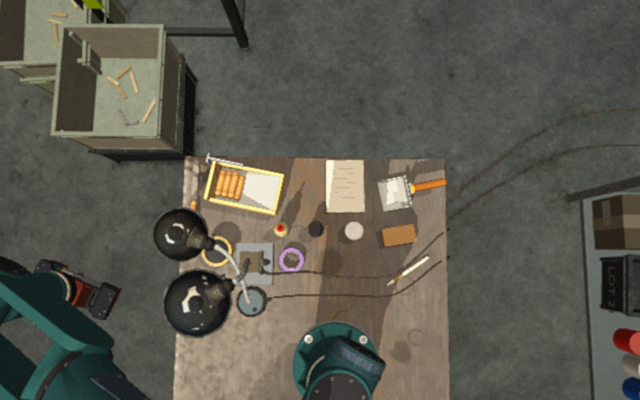

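```bash
python3 - <<'E'
from h import *
for n,(u0,u1,v0,v1) in {'top':(150,460,145,320),'scene':(120,480,90,350)}.items():
    z=np.load(f'pics/{n}0.npz');p=z['p'];c=p[v0:v1,u0:u1]
    s=800/(u1-u0) if n=='top' else 2.2
    cv2.imwrite(f'pics/{n}0c.png',cv2.resize(c,None,fx=s,fy=s,interpolation=cv2.INTER_CUBIC)[:,:,::-1])
z=np.load('pics/top0.npz');W=world('top',z['d'])
np.set_printoptions(linewidth=250)
for (u,v) in [(180,235),(195,300),(250,300),(215,160),(280,230),(316,228),(345,185),(395,190),(430,184),(398,235),(255,255),(222,240),(265,190),(300,200),(230,185),(355,232)]:
    print(u,v,np.round(W[v,u],3))
zz=W[:,:,2]
print('z map bin, mm'); print(np.round(zz[152:218:3,198:290:4]*1000).astype(int))
E
```

```text
180 235 [0.341 0.377 0.202]
195 300 [0.192 0.322 0.247]
250 300 [0.177 0.228 0.047]
215 160 [0.542 0.319 0.123]
280 230 [0.362 0.147 0.095]
316 228 [0.371 0.053 0.057]
345 185 [ 0.496 -0.026  0.014]
395 190 [ 0.486 -0.169  0.002]
430 184 [ 0.493 -0.253  0.073]
398 235 [ 0.356 -0.172  0.032]
255 255 [0.296 0.211 0.091]
222 240 [0.336 0.31  0.041]
265 190 [0.474 0.195 0.049]
300 200 [0.454 0.101 0.002]
230 185 [0.485 0.29  0.061]
355 232 [ 0.362 -0.053  0.042]
z map bin, mm
[[                -709                 -715                 -718                 -715                 -713                 -722                 -724                 -722                 -721                 -729                 -730
                  -722                 -719                 -716                 -708                 -717                 -716                 -714                 -718                 -709                 -715                 -723
                  -716]
 [                -721                 -712                 -713                  114                 -725                 -717      
[... 9518 characters left out ...]
                 20                   56                   60                   58                   -1                    5
                    -7]
 [                 141                    1                    4                    0                    1                   -1                    1                    0                    0                   -1                    1
                     3                   -4                    0                    5                    1                   -2                   -2                    3                   16                   -3                    3
                     3]]<stdin>:11: RuntimeWarning: invalid value encountered in cast
```

```bash
python3 - <<'E'
from h import *
np.set_printoptions(linewidth=250)
z=np.load('pics/top0.npz');W=world('top',z['d']);zz=W[:,:,2]
print('scoop'); print(np.round(zz[170:216:2,374:450:3]*1000).astype(int))
E
```

```text
scoop
[[  -5    0    2    2   -4    3   -2   -6    0    1   -3   -2   -3   -3    2   -2    1   -1   -4   -1    5    2    0    3 -721 -725]
 [  -3    4    1   -3    2    1    0   -3    3    2    2   -1    1   -3   -2   -1    4    1   -1    2   -3    3   -4    0 -722 -718]
 [   1   -4    6   -1   -1    2    1    2    1   -5    0    2    0    4    2    6    3    3    0    2   -2   -2    2    3 -725 -720]
 [   3    4    4    1    0   -4   -2    2    1   19   38   -2   -4    0    0    1    0    2   -2   -7    1   -1    2    1 -720 -725]
 [   1    0    4   -3   -3    3   15   15    6    2   42   -4    1   -5   -1    1   -1    4    2   -3    1    6   71   74 -721 -722]
 [   3    3   -1   22   13    3    4    2    3    2   32   -1   -1   -2    7   -4    6   -4    1   72   72   73   78   77 -712 -736]
 [  -2    1    1   -1    2   -2    6    1    5    1   22    2    2    2   -1   -5   76   76   76   77   78   71   69   77 -721 -717]
 [   6    2    1    4    3    0    3    4   -1    2   17   57   69   71   69   75   73   74   68   74   79   72   75   72 -718 -711]
 [   7    0    4    4    3    
[... 1265 characters left out ...]
 -1    5    3    5   -2 -712 -719]
 [   1   -4    2    0    3    1   -1    3   -1    3   25   14    1    6   -5   -2    3   -1    2    3    1    0   -1    1 -719 -719]
 [  -2    1    3   -2    4   -6    6   16   18   -6    2    0    1    3    3    3    1   -1    1    4    0   -3    1   -2 -716 -723]
 [  -6    1   -1    0    6   -7    2    0    0    4   -1    2   -3    0   -1   -4    2    4    0    1    2   -2   -3    3 -725 -717]
 [   0    4   -1    0    3    3   -4    4   -3    4    0    3    4    3    7    5    3    2   -4    8    1    1    2    2 -714 -718]
 [   3   -3    1    0    1    3    1   -1    1    0    4    0    1   -1   -4   -1    2   -1   -1    1    0    4   -1    2 -717 -715]]
```

View pics/top0c.png

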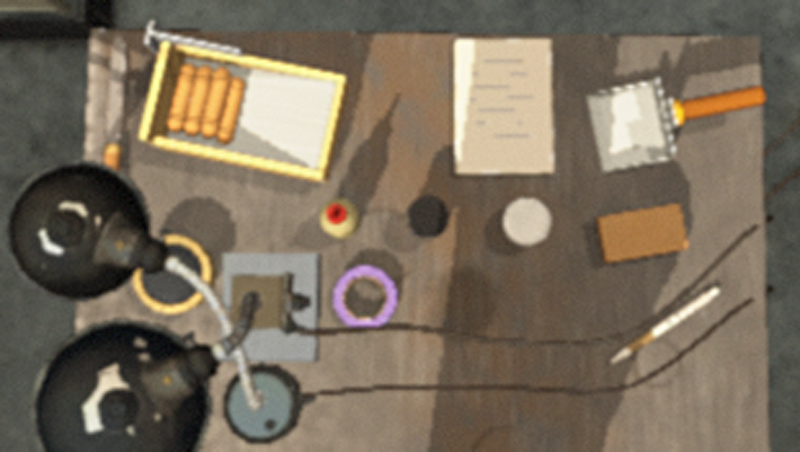

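View pics/scene0c.png

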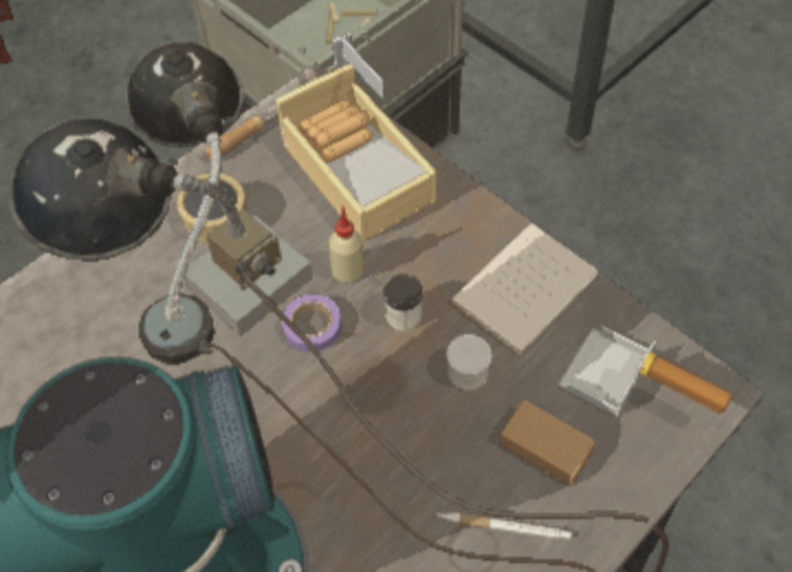

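```bash
cat >> h.py <<'E'
def R2(a): return np.array([[np.cos(a),-np.sin(a)],[np.sin(a),np.cos(a)]])
E
python3 - <<'E'
from h import *
from scipy.optimize import least_squares
for n,win in {'top':(190,300,145,225),'scene':(235,330,100,205)}.items():
    z=np.load(f'pics/{n}0.npz');W=world(n,z['d'])
    u0,u1,v0,v1=win
    P=W[v0:v1,u0:u1].reshape(-1,3);P=P[np.isfinite(P[:,0])]
    P=P[(P[:,0]>.38)&(P[:,0]<.6)&(P[:,1]>.13)&(P[:,1]<.36)]
    # footprint
    F=P[(P[:,2]>.03)&(P[:,2]<.098)]
    r=cv2.minAreaRect((F[:,:2]*1000).astype(np.float32));print(n,'rect',r)
    far=P[(P[:,2]>.083)&(P[:,2]<.097)];print('far',far[:,:2].mean(0),len(far))
    bl=P[(P[:,2]>.108)&(P[:,2]<.145)];print('blade',len(bl));
    l=cv2.fitLine((bl[:,:2]).astype(np.float32),cv2.DIST_HUBER,0,.01,.01).ravel();print(l, bl[:,1].min(),bl[:,1].max())
    # fit model of surfaces: distance to rim lines (z 55..65 pts)
    rim=P[(P[:,2]>.055)&(P[:,2]<.066)][:,:2]*1000; farp=far[:,:2]*1000
    def res(q):
        a=R2(q[2]); b=(rim-q[:2])@a; f=(farp-q[:2])@a
        m=np.abs(np.abs(b[:,1])-52)<9
        sd=np.where(np.abs(np.abs(b[:,1])-52)<12,np.maximum(np.abs(np.abs(b[:,1])-52)-4,0),0)
        e=np.maximum(np.abs(f[:,0]-99)-4,0); g=np.maximum(np.abs(f[:,1])-56,0)
        return np.r_[sd,e,g]
    c=np.array(r[0]);
    ang=np.deg2rad(90+11 if n else 0)
    best=None
    for a0 in np.deg2rad([90,96,102,108,84,78]):
        q0=np.r_[c-R2(a0)@[7.5,0],a0]
        s=least_squares(res,q0,loss='soft_l1')
        if best is None or s.cost<best.cost:best=s
    print('bin',best.x[:2],np.rad2deg(best.x[2]),best.cost,len(rim))
E
```

```text
top rect ((467.2613220214844, 234.60116577148438), (232.5135040283203, 136.0839080810547), 78.12493896484375)
far [0.49772    0.34038523] 144
blade 180
[ 0.9639787  -0.2659795   0.4951027   0.31598157] 0.24509955239863357 0.3598889898326578
bin [480.13033071 243.41412257] 78.59968411435923 163.76746981516487 879
scene rect ((467.2013244628906, 237.12619018554688), (233.14495849609375, 138.2135467529297), 78.79505920410156)
far [0.49860999 0.33823813] 162
blade 212
[0.17636709 0.98432446 0.53847384 0.30193958] 0.24656373097160084 0.34289886261760977
bin [479.77602747 243.88634452] 79.32261981109569 645.2787597793155 862
```

```bash
cat >> h.py <<'E'
def proj(n,P):
    m=camera_model(n);T=np.array(m['extrinsics']);K=np.array(m['mtx'])
    C=np.atleast_2d(P)@T[:3,:3].T+T[:3,3]; q=C@K.T; return q[:,:2]/q[:,2:]
def tow(pose,pts): # pose x,y,yawdeg in mm ; pts mm -> m
    pts=np.atleast_2d(pts).astype(float);o=pts.copy();o[:,:2]=pts[:,:2]@R2(np.deg2rad(pose[2])).T+np.array(pose[:2]);return o/1000
E
python3 - <<'E'
from h import *
z=np.load('pics/top0.npz');W=world('top',z['d'])
P=W[165:215,370:450].reshape(-1,3);P=P[np.isfinite(P[:,0])]
h=P[(P[:,2]>.062)&(P[:,2]<.085)]
l=cv2.fitLine((h[:,:2]*1000).astype(np.float32),cv2.DIST_HUBER,0,.01,.01).ravel();print(l,np.rad2deg(np.arctan2(-l[1],-l[0])))
d=l[:2]*np.sign(l[1]);s=(h[:,:2]*1000)@d; print('hext',np.percentile(s,[0,1,2,50,98,99,100]),len(h))
c=l[2:]; mid=np.percentile(s,[1,99]).mean(); print('top handle centre',c+d*(mid-c@d),h[:,2].mean())
# scoop walls
b=P[(P[:,2]>.010)&(P[:,2]<.045)]; print(len(b)); n=np.array([-d[1],d[0]]); 
lat=(b[:,:2]*1000-c)@n; lon=(b[:,:2]*1000)@d; print('lat',np.percentile(lat,[1,5,50,95,99]),'lon',np.percentile(lon,[1,5,50,95,99]))
# other
P=W[140:250,320:420].reshape(-1,3)
for nm,(u0,u1,v0,v1),zl in [('pad',(318,372,150,220),(.008,.02)),('cork',(378,420,222,250),(.022,.036)),('bottle',(265,295,215,242),(.03,.14))]:
    Q=W[v0:v1,u0:u1].reshape(-1,3);Q=Q[(Q[:,2]>zl[0])&(Q[:,2]<zl[1])]
    print(nm,cv2.minAreaRect((Q[:,:2]*1000).astype(np.float32)),Q.mean(0),len(Q))
E
```

```text
[ 2.0867045e-01 -9.7798604e-01  4.9122406e+02 -2.4454120e+02] 102.04445
hext [-394.22219281 -391.28986512 -390.53788924 -340.30353541 -293.80853023
 -293.40086848 -292.88735589] 296
top handle centre [ 491.36669301 -245.20968357] 0.07340423898444466
141
lat [-44.17665399 -43.64399889  -1.24965497  42.35068207  42.98833213] lon [-294.23942825 -293.82888629 -291.90064761 -233.92042743 -228.93662175]
pad ((495.809326171875, -24.711685180664062), (147.64739990234375, 104.75149536132812), 0.653955340385437) [ 0.49471101 -0.02392317  0.01387459] 1872
cork ((357.31378173828125, -172.83425903320312), (49.706058502197266, 89.60916900634766), 10.111490249633789) [ 0.35718592 -0.17273157  0.02873307] 581
bottle ((367.3367004394531, 148.79241943359375), (36.25634002685547, 36.73456573486328), 89.03331756591797) [0.36657411 0.14726253 0.07540293] 179
```

```bash
cat >> h.py <<'E'
def overlay(n,tag,items,win,scale,out):
    p=np.load(f'pics/{tag}.npz')['p'][:,:,::-1].copy();u0,u1,v0,v1=win
    c=cv2.resize(p[v0:v1,u0:u1],None,fx=scale,fy=scale,interpolation=cv2.INTER_CUBIC)
    for P,col in items:
        q=((proj(n,P)-[u0,v0]+.5)*scale).round().astype(np.int32)
        cv2.polylines(c,[q],False,col,1)
    cv2.imwrite(f'pics/{out}.png',c)
def binl(B):
    L=[]
    L.append((tow(B,[[-88,-56,60],[103,-56,60]]),(0,0,255)));L.append((tow(B,[[-88,56,60],[103,56,60]]),(0,0,255)))
    L.append((tow(B,[[-88,48,60],[95,48,60]]),(0,255,255)));L.append((tow(B,[[-88,-48,60],[95,-48,60]]),(0,255,255)))
    L.append((tow(B,[[95,-56,90],[103,-56,90],[103,56,90],[95,56,90],[95,-56,90]]),(255,0,0)))
    L.append((tow(B,[[-80,-48,58],[-80,48,58],[17,48,30],[17,-48,30]]),(0,255,0)))
    L.append((tow(B,[[11.5,-47,106],[106.5,-47,106],[106.5,-47,138],[11.5,-47,138],[11.5,-47,106]]),(255,0,255)))
    return L
def scl(S,z=0):
    return [(tow(S,[[14,-43,z],[88,-43,z],[88,43,z],[14,43,z],[14,-43,z]]),(0,0,255)),(tow(S,[[-86,-10,74+z],[4,-10,74+z],[4,10,74+z],[-86,10,74+z],[-86,-10,74+z]]),(255,0,0)),(tow(S,[[15,-43,40+z],[15,43,40+z]]),(0,255,0))]
E
python3 - <<'E'
from h import *
B=(480,243.5,79); d=np.array([np.cos(np.deg2rad(102.04)),np.sin(np.deg2rad(102.04))])
S=np.array([492.1,-248.8])+40*d; S=(S[0],S[1],102.04);print(S)
it=binl(B)+scl(S)
overlay('top','top0',it,(195,295,148,220),7.8,'o1');overlay('scene','scene0',it,(235,330,95,205),5,'o2')
overlay('top','top0',it,(370,450,160,220),8,'o3');overlay('scene','scene0',it,(365,465,225,295),7,'o4')
a=[cv2.imread(f'pics/o{i}.png') for i in (1,3)]; 
m=np.zeros((562+480,780,3),np.uint8); m[:a[0].shape[0],:a[0].shape[1]]=a[0]; m[562:562+a[1].shape[0],:a[1].shape[1]]=a[1]
cv2.imwrite('pics/o13.png',cv2.resize(m,None,fx=.57,fy=.57,interpolation=cv2.INTER_AREA))
E
```

```text
(np.float64(483.7562193622559), np.float64(-209.67991149461437), 102.04)
```

View pics/o1.png

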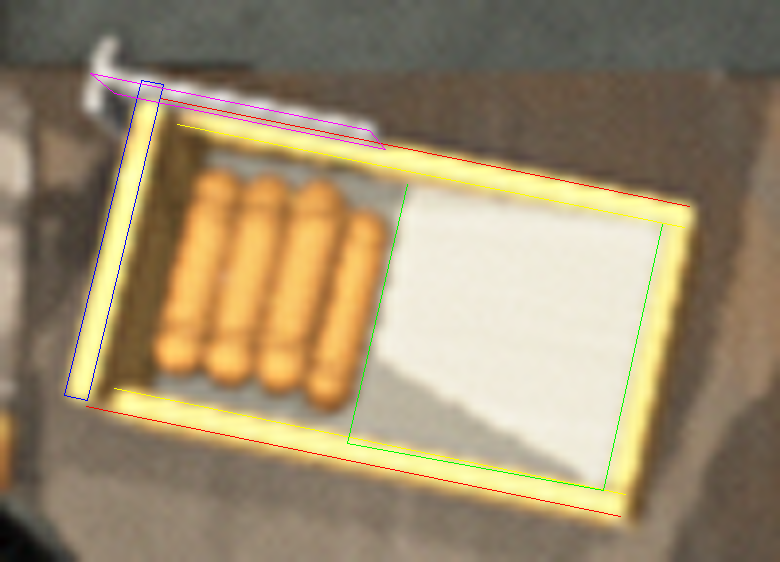

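View pics/o2.png

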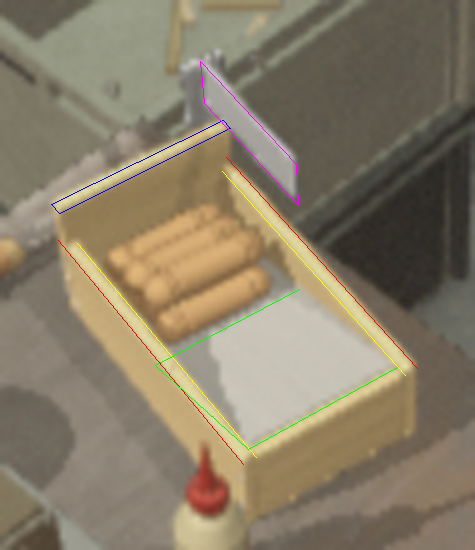

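View pics/o3.png

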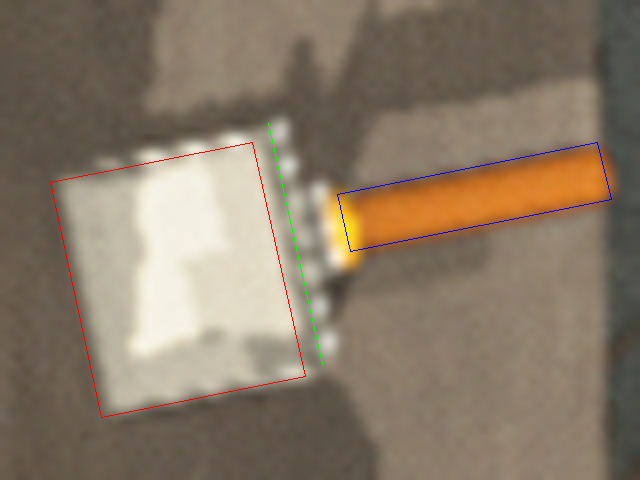

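```bash
python3 - <<'E'
from h import *
for n in('top','scene'):
    z=np.load(f'pics/{n}0.npz');W=world(n,z['d'])
    if n=='top': Q=W[205:345,150:270]
    else: Q=W[100:210,120:232]
    Q=Q.reshape(-1,3);Q=Q[(Q[:,0]>.1)&(Q[:,0]<.45)&(Q[:,1]>.15)&(Q[:,1]<.46)&(Q[:,2]<.5)];i=np.argsort(-Q[:,2])[:200:40];print(Q[i])
E
```

```text
[[0.18170537 0.32642628 0.25243917]
 [0.18988069 0.3244733  0.24447763]
 [0.19399725 0.33668684 0.24220354]
 [0.19441281 0.29156139 0.24036297]
 [0.17808687 0.33901499 0.23929422]]
[[0.18086144 0.32607252 0.2484299 ]
 [0.19336223 0.32690085 0.24394685]
 [0.17502881 0.33606951 0.24171559]
 [0.1732016  0.31914642 0.24002581]
 [0.17176082 0.31749746 0.23918839]]
```

Request:
play_rows([
  [0, 0, 30],
  [0, 0, 40],
  [0, 0, 40],
  [10, 0, 40],
  [20, -20, 20],
  [30, -40, 0],
  [30, -40, 0],
  [30, -40, 0],
], spin=[0, 0, 0, -5, -5, -5, -5, -5], fingers=[100, 100, 100, 100, 100, 100, 100, 100])

```text
t: 0.9
tool_pos: [0.3377, 0.4146, 0.4157]
orientation: [-3.132, -0.005, 2.323]
force: [-0.0, 0.4, -0.6]
width: 0.0879
```

Request:
play_rows([
  [25, -45, 0],
  [25, -45, 0],
  [25, -45, 0],
  [25, -45, 0],
  [15, -45, 0],
  [10, -45, 0],
  [5, -45, 0],
  [0, -45, 0],
], spin=[-4, -4, -4, -4, -4, -4, -4, -3], fingers=[100, 100, 100, 100, 100, 100, 100, 100])

```text
t: 1.7
tool_pos: [0.4659, 0.0508, 0.4128]
orientation: [-3.129, -0.004, 1.758]
force: [1.1, -0.3, -0.2]
width: 0.0878
```

Request:
play_rows([
  [0, -45, -10],
  [0, -45, -20],
  [0, -45, -30],
  [0, -45, -30],
  [0, -45, -20],
  [0, -40, -20],
  [0, -30, -20],
  [0, 0, 0],
], spin=[0, 0, 0, 0, 0, 0, 0, 0], fingers=[100, 100, 100, 80, 70, 60, 60, 60])

```text
t: 2.5
tool_pos: [0.4626, -0.2489, 0.2633]
orientation: [-3.132, -0.004, 1.75]
force: [-0.0, 0.6, -0.2]
width: 0.0539
```

Request:
play_rows([
  [20, -1, -30],
  [10, -1, -40],
  [0, 0, -40],
  [0, 0, -40],
  [0, 0, -20],
  [0, 0, 0],
], spin=[1.8, 0, 0, 0, 0, 0], fingers=[60, 60, 60, 60, 60, 60])

```text
t: 3.1
tool_pos: [0.4946, -0.249, 0.0901]
orientation: [-3.135, -0.003, 1.78]
force: [-0.5, -0.3, -0.5]
width: 0.0529
```

```bash
python3 - <<'E'
from h import *
o=get_obs();print(o['tool_pos'],o['orientation'],o['force'])
for n,w in(('scene',(340,500,180,310)),('top',(360,460,150,230))):
    p,d=snap(n,n+'1'); u0,u1,v0,v1=w
    cv2.imwrite(f'pics/{n}1c.png',cv2.resize(p[v0:v1,u0:u1,::-1],None,fx=4.5,fy=4.5,interpolation=cv2.INTER_CUBIC))
E
```

```text
[ 0.49455862 -0.24903336  0.09013375] [-3.13486309 -0.00331486  1.78009128] [-0.53214941 -0.25794835 -0.50799315]
```

View pics/scene1c.png

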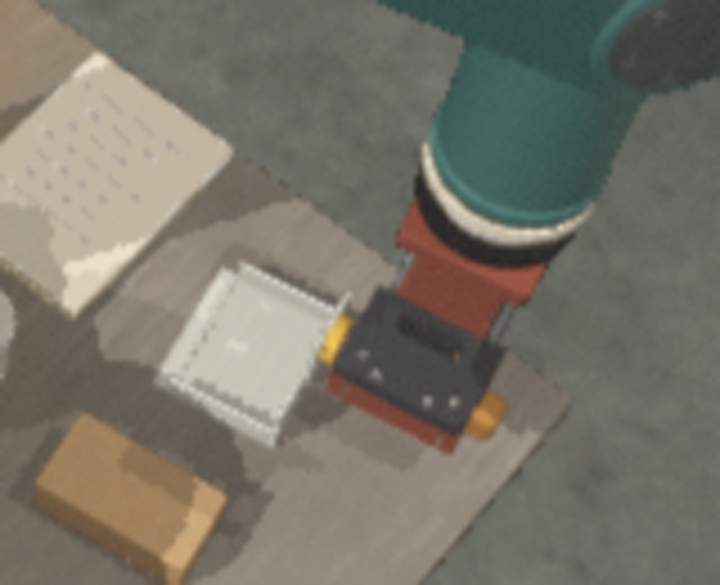

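Request:
play_rows([
  [-2, 0, -15],
  [0, 0, -10],
  [0, 0, 0],
  [0, 0, 0],
  [0, 0, 0],
  [0, 0, 0],
], spin=[0, 0, 0, 0, 0, 0], fingers=[60, 50, 30, 20, 10, 0], grip_force=40)

```text
t: 3.8
tool_pos: [0.4994, -0.2526, 0.0751]
orientation: [3.136, 0.009, 1.781]
force: [0.2, 0.1, -2.7]
width: 0.0198
```

Request:
play_rows([
  [0, 0, 0],
  [0, 0, 0],
  [0, 0, 10],
  [0, 0, 20],
  [0, 0, 20],
  [0, 0, 20],
  [0, 0, 0],
], spin=[0, 0, 0, 0, 0, 0, 0], fingers=[0, 0, 0, 0, 0, 0, 0])

```text
t: 4.5
tool_pos: [0.4987, -0.2522, 0.1491]
orientation: [3.137, 0.008, 1.781]
force: [0.8, 0.0, -2.2]
width: 0.0197
```

```bash
python3 - <<'E'
from h import *
o=get_obs();print(o['tool_pos'],o['orientation'],o['force'],o['torque'],o['width'])
for n,w in(('scene',(340,500,180,310)),('top',(360,460,150,230))):
    p,d=snap(n,n+'2'); u0,u1,v0,v1=w
    cv2.imwrite(f'pics/{n}2c.png',cv2.resize(p[v0:v1,u0:u1,::-1],None,fx=4.5,fy=4.5,interpolation=cv2.INTER_CUBIC))
E
```

```text
[ 0.49868088 -0.25219229  0.14906211] [3.13695615 0.00842351 1.78085816] [ 0.80264141  0.02518192 -2.18399156] [-0.1793405  -0.03705692 -0.02663716] 0.019724027313776024
```

View pics/scene2c.png

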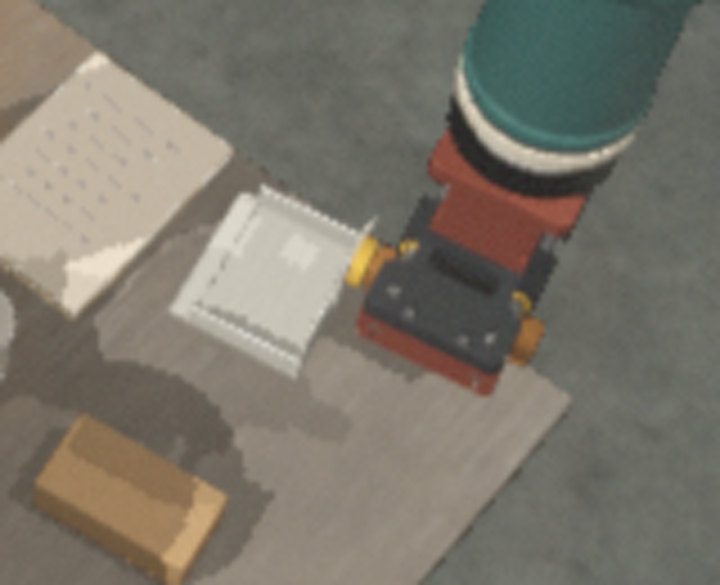

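```bash
cat >> h.py <<'E'
def scoopfit(tag,yaw,z_lo,z_hi,win,n='top'):
    z=np.load(f'pics/{tag}.npz');W=world(n,z['d']);u0,u1,v0,v1=win
    P=W[v0:v1,u0:u1].reshape(-1,3);P=P[np.isfinite(P[:,0])&(P[:,2]>z_lo)&(P[:,2]<z_hi)]*1000
    d=np.array([np.cos(yaw),np.sin(yaw)]);l=np.array([-d[1],d[0]])
    return np.c_[P[:,:2]@d,P[:,:2]@l,P[:,2]]
E
python3 - <<'E'
from h import *
o=get_obs();t=o['tool_pos']*1000;yaw=o['orientation'][2]
Q=scoopfit('top2',yaw,.05,.14,(360,460,150,230))
d=np.array([np.cos(yaw),np.sin(yaw)]);l=np.array([-d[1],d[0]])
Q[:,0]-=t[:2]@d;Q[:,1]-=t[:2]@l
# relative to tcp
m=(Q[:,0]>50)&(Q[:,0]<135)&(abs(Q[:,1])<50)
np.set_printoptions(precision=1,suppress=True)
for a in range(40,145,8):
    k=m&(abs(Q[:,0]-a)<4); kk=k&(abs(Q[:,1])<36)
    print(a,kk.sum(),np.median(Q[kk,2]) if kk.any() else 0,Q[k,1].min() if k.any() else 0,Q[k,1].max() if k.any() else 0)
E
```

```text
40 0 0 0 0
48 0 0 0 0
56 113 102.94279583921883 -41.85092180929303 21.190385616168385
64 70 75.23125552966481 -43.340670684051815 30.783304417662464
72 80 74.90224048443906 -43.522160883809306 37.472708275413424
80 78 75.93558021099955 -43.67749388374335 43.962323902168805
88 80 75.21561686517154 -44.2473899485982 43.78712230204536
96 77 75.13051447662389 -42.67204200719891 43.218299474030346
104 75 75.61020693208387 -43.85226525246185 44.07690953554015
112 79 75.98933340784986 -43.2909486180514 43.314262585861286
120 77 76.6776850907338 -41.3144906018548 44.03284422299083
128 67 75.84687439645843 -42.75674047304352 42.586249162462025
136 0 0 0 0
144 0 0 0 0
```

View pics/top2c.png

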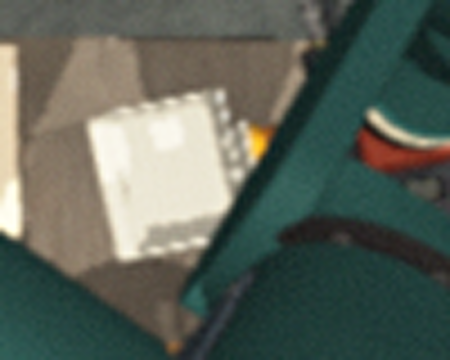

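```bash
python3 - <<'E'
from h import *
np.set_printoptions(precision=1,suppress=True,linewidth=200)
B=(480,242.5,79)
for n,w in(('top',(200,300,150,215)),('scene',(235,330,110,190))):
    z=np.load(f'pics/{n}0.npz');W=world(n,z['d'])*1000;p=z['p'].astype(int)
    hsv=cv2.cvtColor(z['p'],cv2.COLOR_RGB2HSV)
    u0,u1,v0,v1=w
    m=np.zeros((400,640),bool);m[v0:v1,u0:u1]=1
    m&=(hsv[...,0]<17)&(hsv[...,1]>100)&(hsv[...,2]>90)
    Q=W[m];b=np.c_[(Q[:,:2]-B[:2])@R2(np.deg2rad(B[2])),Q[:,2]]
    b=b[np.isfinite(b[:,0])&(abs(b[:,1])<50)&(b[:,0]<96)&(b[:,0]>0)]
    print(n,len(b))
    for a in range(5,96,5):
        k=abs(b[:,0]-a)<2.5
        if k.sum()>3: print(a,k.sum(),'y',np.percentile(b[k,1],[3,97]),'z',np.percentile(b[k,2],[50,95]))
E
```

```text
top 430
20 50 y [-26.3  34.9] z [42.9 47.6]
25 14 y [-31.4  38.8] z [44.2 50.9]
30 28 y [-30.6  38.3] z [47.4 53.6]
35 62 y [-33.2  30.7] z [54.5 61.5]
40 15 y [-38.2  33.5] z [57.9 61.9]
45 14 y [-37.   36.2] z [58.8 64.2]
50 31 y [-24.7  34.5] z [58.1 61.6]
55 41 y [-32.9  32.8] z [52.2 59.4]
60 15 y [-38.1  36. ] z [54.7 58.4]
65 22 y [-35.   36.5] z [55.3 58.3]
70 31 y [-31.2  33.5] z [51.1 55.7]
75 33 y [-32.3  32.2] z [46.9 51.6]
80 15 y [-43.2  35.9] z [47.9 53.9]
85 34 y [-33.7  34.9] z [49.  54.7]
90 16 y [-26.4  32.9] z [44.9 49.3]
95 8 y [-43.2  31.5] z [27.5 66.3]
scene 167
20 33 y [-28.5  34.4] z [42.3 46.7]
25 16 y [-30.4  38.8] z [42.4 47.3]
30 5 y [-30.4  37.3] z [50.1 54.1]
35 48 y [-30.2  34. ] z [53.6 61.7]
40 17 y [-37.   32.9] z [49.9 57.1]
45 7 y [19.4 34.8] z [38.8 53.4]
50 8 y [-10.4  37. ] z [40.6 60.8]
55 4 y [32.  33.9] z [47.1 51.6]
60 4 y [-22.4  34.9] z [44. 60.]
65 5 y [25.  34.3] z [34.2 51.7]
75 7 y [-29.3  34.5] z [47.9 51.8]
80 7 y [ 1.8 36.9] z [42.4 46.2]
```

Request:
play_rows([
  [0, 10, 20],
  [0, 20, 20],
  [-5, 30, 10],
  [-5, 35, 0],
  [-5, 35, 0],
  [-5, 35, 0],
  [-5, 35, 0],
  [-5, 35, 0],
], spin=[0, -3, -3, -3, -3, -3, -3, -3], fingers=[0, 0, 0, 0, 0, 0, 0, 0])

```text
t: 5.4
tool_pos: [0.4608, -0.0112, 0.1887]
orientation: [-3.131, 0.001, 1.393]
force: [0.5, 0.7, -2.7]
width: 0.0196
```

Request:
play_rows([
  [-5, 35, 0],
  [-5, 35, 0],
  [-3, 30, 0],
  [0, 20, 0],
  [0, 10, 0],
  [0, 0, 0],
], spin=[-2, 0, 0, 0, 0, 0], fingers=[0, 0, 0, 0, 0, 0])

```text
t: 6.0
tool_pos: [0.439, 0.1271, 0.1817]
orientation: [-3.116, 0.004, 1.359]
force: [-0.6, -0.3, -1.8]
width: 0.0193
```

Request:
play_rows([
  [15, -12, 0],
  [0, 0, 0],
], spin=[1.2, 0], fingers=[0, 0])

```text
t: 6.2
tool_pos: [0.4534, 0.1138, 0.1805]
orientation: [-3.114, 0.006, 1.382]
force: [0.1, 0.8, -2.5]
width: 0.0198
```

```bash
cat >> h.py <<'E'
def look(tag,win_s=(200,400,80,230),win_t=(180,340,130,230),fs=4,ft=4):
    o=get_obs();print('tcp',np.round(o['tool_pos']*1000,1),'rpy deg',np.round(np.rad2deg(o['orientation']),2),'F',np.round(o['force'],1),'w',round(o['width'],4),'t',o['t'])
    for n,w,f in(('scene',win_s,fs),('top',win_t,ft)):
        p,d=snap(n,n+tag); u0,u1,v0,v1=w
        cv2.imwrite(f'pics/{n}{tag}c.png',cv2.resize(p[v0:v1,u0:u1,::-1],None,fx=f,fy=f,interpolation=cv2.INTER_CUBIC))
B=(480,242.5,79)
def tobin(P): # m -> mm bin
    P=np.atleast_2d(P)*1000; return np.c_[(P[:,:2]-B[:2])@R2(np.deg2rad(B[2])),P[:,2]]
E
python3 - <<'E'
from h import *
look('3'); print(tobin(get_obs()['tool_pos']))
E
```

```text
tcp [453.4 113.8 180.5] rpy deg [-178.41    0.35   79.18] F [ 0.1  0.8 -2.5] w 0.0198 t 6.2
[[-131.28195231    4.07581459  180.18913662]]
```

View pics/scene3c.png

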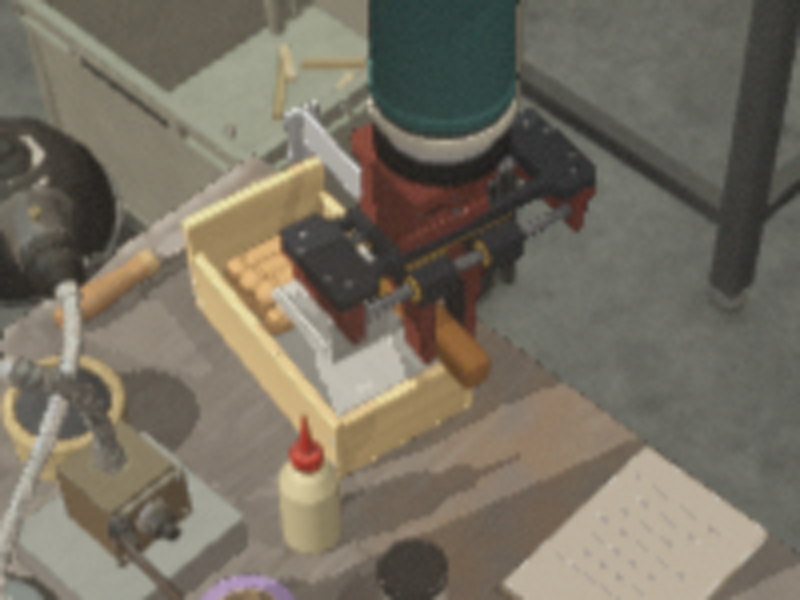

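View pics/top3c.png

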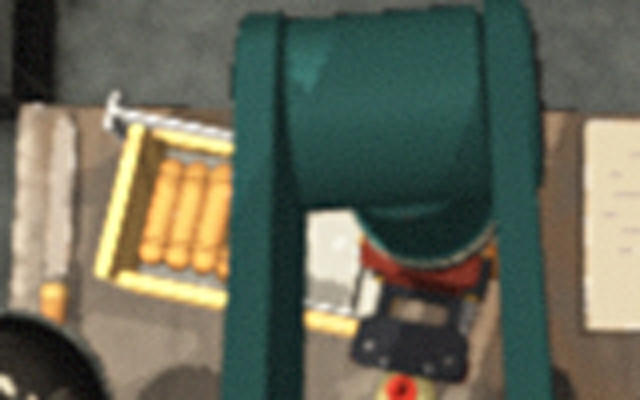

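```bash
python3 - <<'E'
from h import *
np.set_printoptions(precision=1,suppress=True,linewidth=200)
z=np.load('pics/scene3.npz');W=world('scene',z['d'])
for v in range(146,186,2):
    r=[]
    for u in range(266,306,2):
        b=tobin(W[v,u])[0]; r.append('%4d,%3d,%3d'%tuple(b) if np.isfinite(b[0]) else '    -      ')
    print(v,' | '.join(r[:]))
E
```

```text
146   65, 15, 54 |   61, 10, 55 |   57,  6, 56 |   53,  2, 57 | -119, 86,273 | -129, 87,283 | -133, 84,284 | -135, 80,284 | -138, 76,284 | -140, 73,284 | -141, 69,283 | -145, 66,284 | -146, 61,282 | -149, 58,283 | -151, 54,283 | -154, 51,283 | -154, 46,280 | -153, 40,275 | -149, 32,265 | -151, 28,265
148   60, 18, 52 |   53, 15, 57 |   46, 12, 62 |   42,  8, 63 | -105, 80,249 | -129, 87,276 | -136, 86,283 | -141, 84,285 | -141, 79,283 | -144, 75,283 | -146, 72,283 | -149, 69,283 | -152, 66,284 | -155, 62,284 | -155, 57,281 | -154, 51,276 | -136, 35,249 | -142, 33,253 | -152, 34,263 | -154, 31,263
150   44, 27, 65 |   43, 21, 61 |   40, 16, 61 |    0, 31,110 | -105, 80,242 | -112, 79,248 | -138, 87,278 | -144, 86,284 | -147, 83,285 | -149, 79,283 | -151, 75,282 | -154, 72,283 | -157, 69,284 | -160, 65,284 | -163, 62,285 |  -86, 10,178 | -134, 34,239 | -143, 34,247 | -153, 35,258 | -159, 34,263
152   43, 28, 58 |    0, 43,110 |  -14, 45,125 |   -8, 36,113 |   -9, 31,111 | -113, 80,243 | -132, 85,264 | -144, 86,277 | -152, 86,285 | -155, 83,285 | -157, 79,284 | -160, 76,285 | -160, 71,2
[... 4237 characters left out ...]
21, 54 |  -81, 18, 56 |  -83, 13, 56 |  -86,  8, 54 |  -83,  1, 46 |  -85, -4, 44 |  -83,-11, 36
182   -3, 63, -1 |   -7, 59,  0 |  -10, 54,  0 |  -23, 54, 13 |  -38, 56, 31 |  -49, 55, 41 |  -59, 55, 53 |  -67, 53, 60 |  -71, 49, 62 |  -73, 44, 59 |  -76, 40, 59 |  -78, 35, 58 |  -80, 30, 56 |  -84, 26, 57 |  -85, 21, 54 |  -84, 14, 48 |  -85,  8, 45 |  -87,  3, 44 |  -85, -3, 35 |  -84,-10, 29
184  -11, 68,  1 |  -13, 62,  0 |  -17, 58,  0 |  -22, 55,  3 |  -34, 55, 16 | -112, 88,127 |  -60, 56, 45 |  -69, 55, 54 |  -79, 54, 64 |  -80, 49, 62 |  -81, 43, 59 |  -84, 39, 59 |  -85, 33, 55 |  -86, 28, 52 |  -82, 20, 42 |  -87, 16, 43 |  -84,  8, 34 |  -86,  3, 32 |  -84, -4, 25 |  -85,-10, 21
```

Request:
play_rows([
  [2, 0, -10],
  [0, 0, -15],
  [0, 0, -8],
  [0, 0, 0],
], spin=[0, 0, 0, 0], fingers=[0, 0, 0, 0])

```text
t: 6.7
tool_pos: [0.4512, 0.1134, 0.1446]
orientation: [-3.109, 0.006, 1.377]
force: [-1.0, -0.4, -2.4]
width: 0.0201
```

Request:
play_rows([
  [2, 10, 0],
  [2, 10, 0],
  [0, 2, 0],
  [0, 0, 0],
], spin=[0, 0, 0, 0], fingers=[0, 0, 0, 0])

```text
t: 7.1
tool_pos: [0.4559, 0.1379, 0.1452]
orientation: [-3.109, 0.006, 1.377]
force: [-0.8, -0.3, -1.6]
width: 0.0196
```

```bash
python3 - <<'E'
from h import *
look('4'); print(tobin(get_obs()['tool_pos']))
E
```

```text
tcp [455.9 137.9 145.2] rpy deg [-178.16    0.33   78.89] F [-0.8 -0.3 -1.6] w 0.0196 t 7.1
[[-107.74523141    3.66403135  145.18814053]]
```

View pics/scene4c.png

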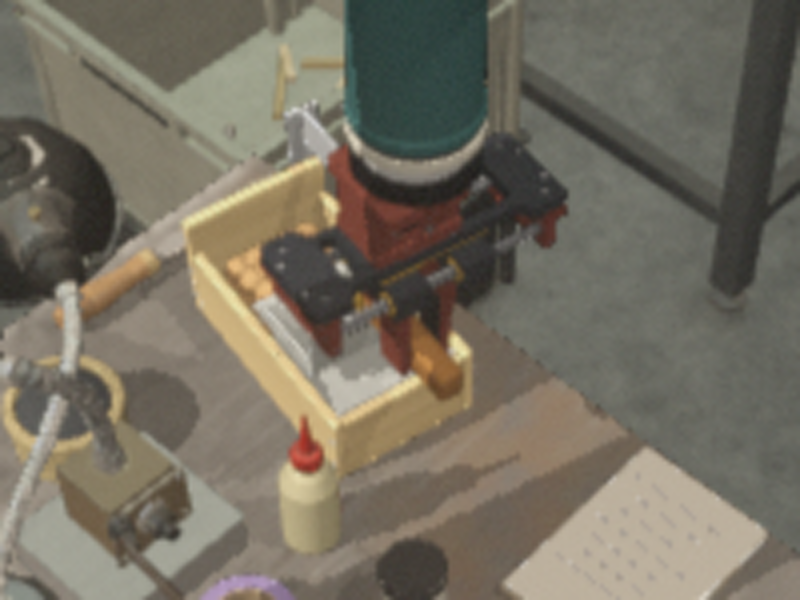

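Request:
play_rows([
  [3, -1, 0],
  [0, 0, 0],
  [0, 0, 0],
  [0, 0, 0],
], spin=[0, 0, 0, 0], fingers=[0, 0, 0, 0], grip_force=4)

```text
t: 7.6
tool_pos: [0.4599, 0.1364, 0.1459]
orientation: [-3.111, 0.005, 1.376]
force: [-0.5, 1.1, -1.5]
width: 0.0205
```

```bash
python3 - <<'E'
from h import *
look('5'); print(tobin(get_obs()['tool_pos']))
E
```

```text
tcp [459.9 136.4 145.9] rpy deg [-178.25    0.27   78.83] F [-0.5  1.1 -1.5] w 0.0205 t 7.6
[[-108.04309608   -0.39926481  145.83714521]]
```

View pics/scene5c.png

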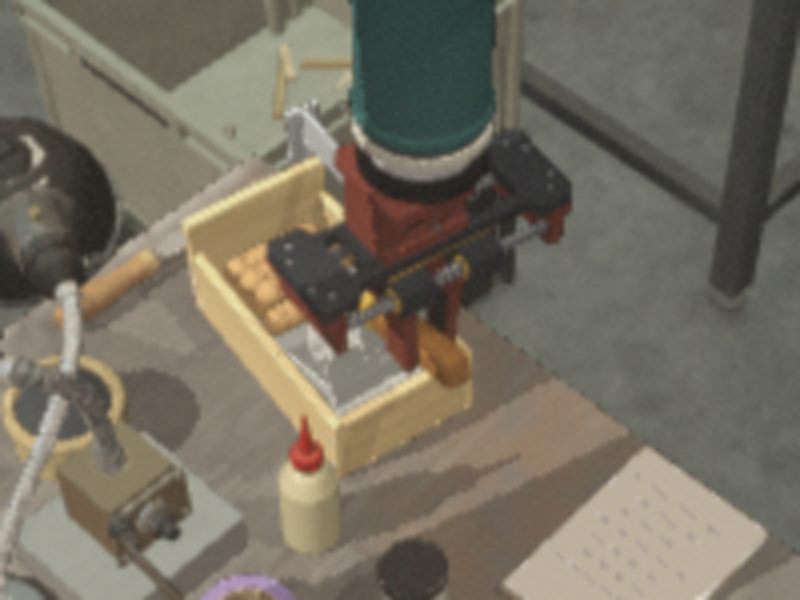

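```bash
cat >> h.py <<'E'
def dump(tag,vs,us,n='scene'):
    z=np.load(f'pics/{tag}.npz');W=world(n,z['d'])
    for v in vs:
        r=[]
        for u in us:
            b=tobin(W[v,u])[0]; r.append('%4d,%3d,%3d'%tuple(np.round(b)) if np.isfinite(b[0]) else '    -      ')
        print(v,' | '.join(r))
E
python3 - <<'E'
from h import *
dump('scene5',range(156,186,2),range(266,306,2))
E
```

```text
156   44, 30, 42 |   44, 24, 38 |   33, 23, 48 |   32, 17, 45 |  -97, 78,211 | -118, 84,237 | -129, 84,247 | -134, 82,250 | -137, 79,251 | -141, 76,253 | -140, 70,248 | -139, 64,243 |  -57, 11,128 | -130, 48,223 | -133, 45,224 | -133, 39,220 | -137, 37,222 | -139, 32,221 | -140, 28,219 | -140, 22,216
158   32, 36, 49 |   32, 30, 46 |   28, 26, 46 |   26, 21, 44 |   22, 17, 46 | -107, 79,215 | -129, 85,241 | -138, 85,249 | -139, 80,247 | -139, 75,244 | -140, 70,241 | -130, 60,224 | -130, 54,220 | -137, 53,226 | -136, 47,222 | -102, 21,170 | -113, 22,181 | -141, 34,217 | -142, 29,215 |  -59,-30, 92
160   30, 38, 44 |   25, 34, 46 |   20, 31, 48 |   24, 22, 39 |   18, 20, 43 |   23, 11, 32 | -114, 77,213 | -136, 84,240 | -139, 81,241 | -140, 76,239 | -142, 72,237 | -134, 62,223 | -136, 59,223 |  -63, 10,116 |  -76, 11,129 |  -99, 20,159 | -112, 22,172 | -118, 20,177 | -121, 16,178 | -100, -4,143
162   13, 47, 58 |   22, 36, 42 |   21, 31, 39 |   22, 24, 33 |   20, 19, 32 |   14, 16, 36 |   14, 10, 31 | -123, 78,216 | -139, 81,234 | -140, 77,232 | -140, 71,228 |   -9, -9, 41 |  -57, 12,1
[... 2728 characters left out ...]
 23, 59 |  -82, 19, 58 |  -84, 14, 56 |  -83,  7, 50 |  -83,  1, 46 |  -84, -5, 41 |  -86,-10, 40
182   -4, 64,  0 |   -7, 59, -1 |  -13, 56,  3 |  -24, 55, 14 |  -36, 55, 27 |  -49, 56, 42 |  -62, 56, 56 |  -71, 55, 65 |  -72, 50, 62 |  -74, 45, 60 |  -76, 40, 59 |     -       |  -83, 32, 60 |  -83, 26, 56 |  -85, 21, 54 |  -84, 14, 48 |  -83,  7, 42 |  -83,  1, 37 |  -85, -4, 35 |  -88, -9, 34
184  -12, 68,  1 |  -18, 65,  6 |  -16, 58, -2 |  -22, 55,  3 |  -37, 56, 21 | -114, 90,130 |  -59, 56, 44 |  -71, 56, 57 |  -78, 54, 62 |  -81, 50, 63 |  -80, 43, 57 |  -82, 38, 56 |  -85, 34, 55 |  -84, 27, 48 |  -86, 22, 47 |  -86, 15, 41 |  -83,  8, 33 |  -85,  3, 31 |  -85, -4, 26 |  -84,-11, 20
```

Request:
play_rows([
  [0, 0, 0],
  [0, 0, -3],
  [0, 0, -3],
  [0, 0, 0],
], spin=[0, 0, 0, 0], fingers=[29, 29, 29, 29])

```text
t: 8.1
tool_pos: [0.46, 0.1361, 0.1397]
orientation: [-3.112, 0.005, 1.376]
force: [0.1, 0.3, -0.4]
width: 0.0254
```

```bash
python3 - <<'E'
from h import *
look('6'); print(tobin(get_obs()['tool_pos']))
dump('scene6',range(156,184,2),range(266,304,2))
E
```

```text
tcp [460.  136.1 139.7] rpy deg [-178.28    0.29   78.83] F [ 0.1  0.3 -0.4] w 0.0254 t 8.1
[[-108.25165417   -0.75587592  139.92072998]]
156   45, 29, 41 |   46, 22, 35 |   34, 22, 46 |  -88, 78,204 | -108, 83,226 | -121, 85,240 | -128, 84,246 | -128, 79,242 | -132, 76,244 | -136, 73,246 | -136, 68,242 | -142, 66,247 | -140, 60,241 |  -61,  8,129 | -119, 36,204 | -131, 39,218 | -135, 36,220 | -138, 32,220 | -141, 28,221
158   33, 36, 49 |   31, 31, 47 |   28, 26, 46 |   24, 22, 48 |  -96, 78,203 | -114, 82,224 | -129, 85,241 | -136, 84,247 | -136, 79,243 | -138, 75,243 | -141, 71,243 | -142, 66,240 |  -59, 13,122 | -132, 50,220 | -134, 46,219 | -136, 42,218 | -136, 36,214 | -142, 35,218 | -140, 28,212
160   30, 38, 44 |   27, 33, 43 |   21, 30, 47 |   22, 24, 42 |   21, 18, 39 | -103, 77,203 | -124, 83,228 | -133, 83,236 | -138, 80,239 | -140, 76,239 | -142, 72,237 | -130, 60,218 | -131, 56,215 | -135, 52,217 | -136, 48,215 | -104, 23,166 | -136, 37,207 | -143, 35,213 | -143, 30,209
162   11, 48, 61 |   20, 37, 44 |   20, 32, 41 |   22, 25, 34 |   21, 19, 31 |   14, 16, 35 | -112, 7
[... 2354 characters left out ...]
 35, 66 |  -69, 29, 61 |  -69, 23, 57 |  -75, 20, 60 |  -77, 15, 59 |  -82, 12, 61 |  -81,  6, 56 |  -85,  2, 57 |  -85, -5, 52
180    1, 60,  0 |   -5, 57,  4 |  -15, 56, 13 |  -27, 56, 27 |  -38, 56, 39 |  -49, 55, 50 |  -58, 54, 59 |  -60, 49, 58 |  -59, 42, 52 |  -70, 43, 64 |  -68, 35, 55 |  -71, 31, 55 |  -76, 28, 58 |  -76, 22, 54 |  -82, 19, 59 |     -       |  -84,  7, 51 |  -85,  2, 48 |  -84, -5, 42
182   -7, 65,  3 |  -10, 60,  2 |  -11, 55,  0 |  -24, 55, 13 |  -38, 56, 29 |  -47, 54, 38 |  -61, 56, 55 |  -67, 53, 60 |  -70, 49, 60 |  -73, 45, 59 |  -77, 41, 61 |  -78, 35, 58 |  -81, 31, 58 |  -85, 27, 59 |  -85, 21, 53 |  -85, 15, 50 |  -86,  9, 47 |  -84,  2, 38 |  -86, -3, 37
```

View pics/scene6c.png

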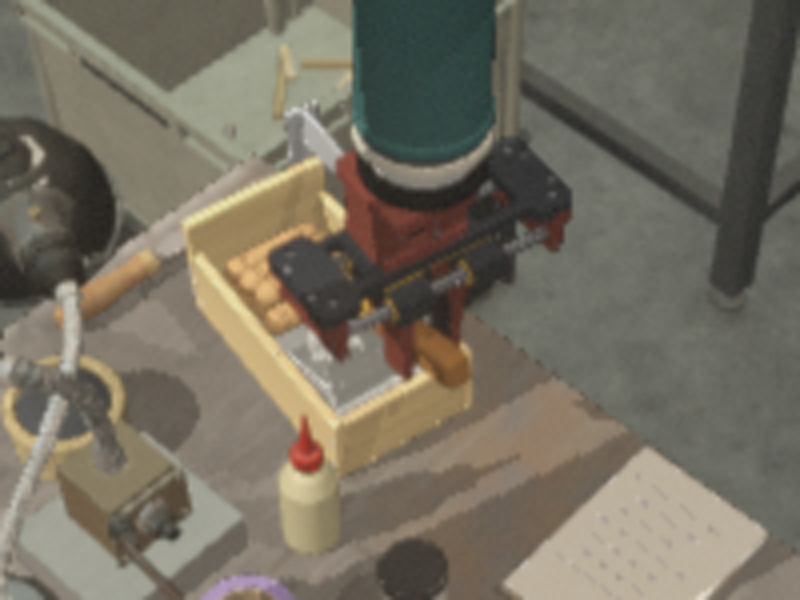

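Request:
play_rows([
  [1, 8, 0],
  [0, 0, -2],
  [0, 0, 0],
  [0, 0, 0],
  [0, 0, 0],
], spin=[0, 0, 0, 0, 0], fingers=[29, 29, 0, 0, 0], grip_force=50)

```text
t: 8.7
tool_pos: [0.4616, 0.1453, 0.1381]
orientation: [-3.113, 0.004, 1.376]
force: [-1.0, -0.7, 0.3]
width: 0.0199
```

```bash
python3 - <<'E'
from h import *
look('7'); print(tobin(get_obs()['tool_pos']))
E
```

```text
tcp [461.6 145.3 138.1] rpy deg [-178.34    0.25   78.85] F [-1.  -0.7  0.3] w 0.0199 t 8.7
[[-99.00501794  -0.40700422 138.0161738 ]]
```

View pics/scene7c.png

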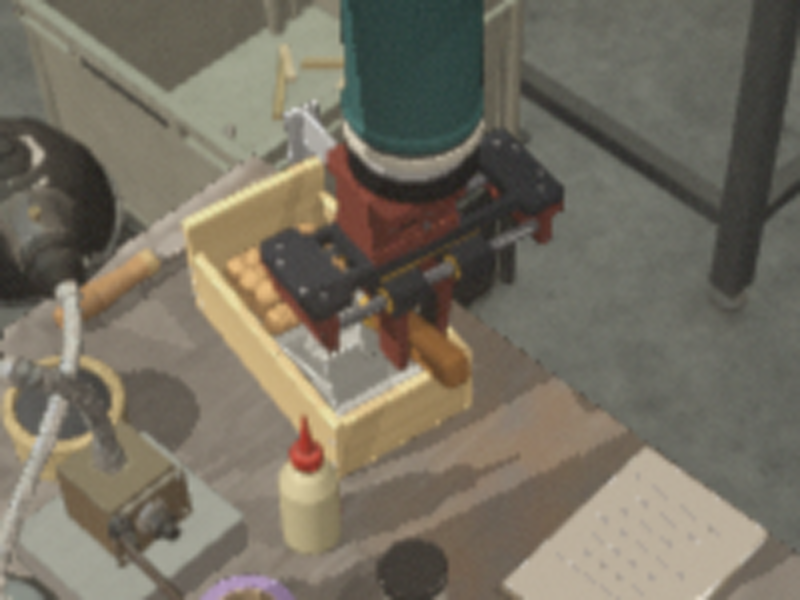

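Request:
play_rows([
  [1.8, 9.4, -2.8],
  [1.8, 9.4, -2.8],
  [1.8, 9.4, -2.8],
], spin=[0, 0, 0], fingers=[0, 0, 0])

```text
t: 9.1
tool_pos: [0.4677, 0.1738, 0.1297]
orientation: [-3.114, 0.005, 1.374]
force: [-0.5, -2.3, 3.0]
width: 0.0197
```

```bash
python3 - <<'E'
from h import *
look('8'); print(tobin(get_obs()['tool_pos']))
E
```

```text
tcp [467.7 173.8 129.7] rpy deg [-178.42    0.31   78.74] F [-0.5 -2.3  3. ] w 0.0197 t 9.1
[[-68.79570353  -0.96102225 129.36018082]]
```

View pics/scene8c.png

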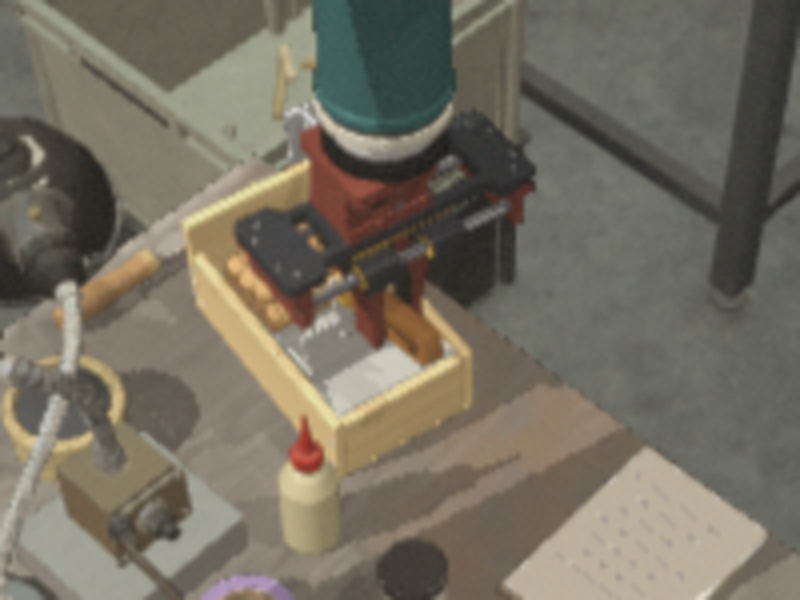

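Request:
play_rows([
  [1.7, 9.4, -2.7],
  [1.7, 9.4, -2.7],
  [1.7, 9.4, -2.7],
], spin=[0.1, 0, 0], fingers=[0, 0, 0])

```text
t: 9.5
tool_pos: [0.4731, 0.2042, 0.1209]
orientation: [-3.114, 0.005, 1.377]
force: [-0.5, -4.5, 5.0]
width: 0.0196
```

```bash
python3 - <<'E'
from h import *
look('9'); print(tobin(get_obs()['tool_pos']))
E
```

```text
tcp [473.1 204.2 120.9] rpy deg [-178.41    0.31   78.92] F [-0.5 -4.5  5. ] w 0.0196 t 9.5
[[-37.99553907  -0.55574071 120.55205025]]
```

View pics/scene9c.png

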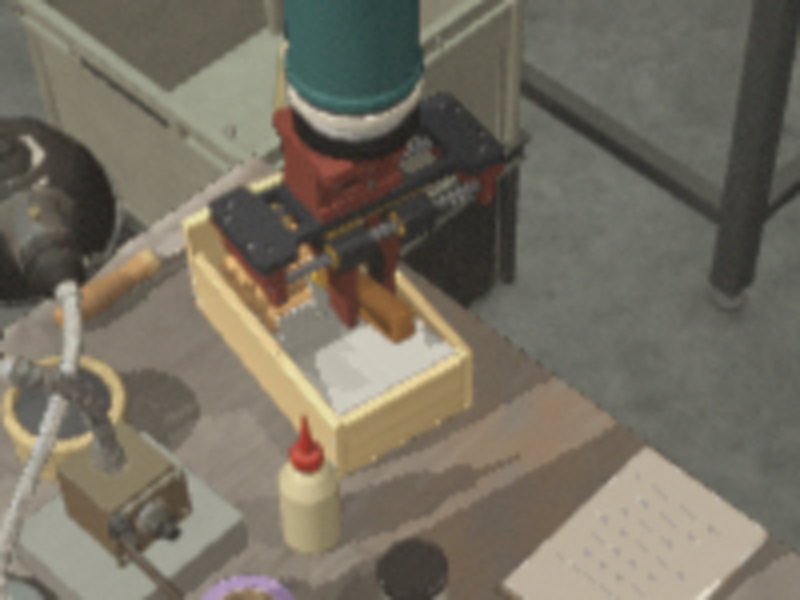

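View pics/top9c.png

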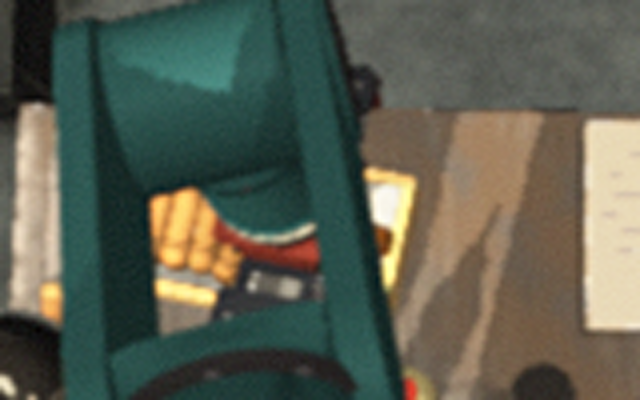

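Request:
play_rows([
  [1.8, 8.5, -2.5],
  [0.9, 4.7, -1.4],
], spin=[0, 0], fingers=[0, 0])

```text
t: 9.8
tool_pos: [0.4759, 0.2183, 0.1167]
orientation: [-3.114, 0.006, 1.379]
force: [-0.7, -1.9, 3.8]
width: 0.02
```

```bash
python3 - <<'E'
from h import *
look('10',win_s=(225,325,100,190),fs=8); print(tobin(get_obs()['tool_pos']))
dump('scene10',range(138,168,2),range(246,296,2))
E
```

```text
tcp [475.9 218.3 116.7] rpy deg [-178.41    0.33   79.  ] F [-0.7 -1.9  3.8] w 0.02 t 9.8
[[-24.1333589   -0.71681921 116.57626385]]
138   99, 56, 84 |   98, 50, 80 |  102, 43, 72 |   95, 40, 77 |  -16, 84,205 |  -28, 85,216 |  -32, 81,218 |  -37, 78,220 |  -39, 74,220 |  -43, 71,221 |  -45, 67,220 |  -48, 63,221 |  -52, 60,222 |  -45, 51,210 |  -23, 34,180 |  -32, 33,186 |  -43, 33,197 |  -48, 30,199 |  -51, 27,200 |  -53, 22,199 |  -58, 19,201 |  -58, 14,199 |  -24,-12,151 |  -31,-14,156 |  -37,-16,160
140  103, 55, 71 |   98, 52, 73 |   98, 46, 70 |   97, 40, 66 |    1, 77,178 |  -25, 84,205 |  -40, 86,220 |  -43, 82,221 |  -47, 79,222 |  -48, 74,221 |  -50, 70,220 |  -54, 66,221 |  -55, 62,219 |   78,-12, 51 |   68,-14, 59 |  -30, 33,178 |  -48, 36,196 |  -53, 34,199 |  -54, 29,197 |  -56, 24,196 |  -55, 18,191 |  -58, 14,191 |  -25,-11,145 |  -33,-12,151 |  -38,-15,155
142  161, 32, -5 |   95, 54, 69 |  101, 45, 58 |   97, 41, 59 |   97, 35, 56 |   -8, 77,178 |  -35, 84,208 |  -48, 85,221 |  -52, 82,222 |  -53, 77,219 |  -57, 74,221 |  -56, 68,216 |  -55, 63,213 |   63, -4, 61 |
[... 3987 characters left out ...]
, 63,  0 |   71, 57, -2 |   62, 56,  7 |   51, 54, 17 |   38, 54, 30 |   20, 56, 49 |    8, 56, 61 |    5, 52, 61 |   11, 43, 49 |   10, 37, 46 |    9, 32, 43 |    8, 26, 40 |    4, 22, 40 |    5, 15, 35 |   -2, 13, 41 |   -1,  6, 35 |   -6,  3, 38 |  -11, -1, 40 |  -16, -5, 42 |  -21, -8, 45 |  -22,-14, 43 |  -28,-17, 46
166   80, 79, -4 |   72, 77,  2 |   69, 72,  2 |   67, 66,  0 |   63, 62,  1 |   63, 56, -4 |   54, 54,  5 |   37, 55, 22 |   26, 54, 33 |   10, 56, 51 |   -1, 55, 61 |   -4, 51, 61 |    8, 39, 41 |    5, 34, 40 |    7, 27, 33 |    2, 24, 35 |   -1, 19, 36 |   -4, 14, 35 |  -11, 12, 40 |  -14,  8, 40 |  -18,  3, 41 |  -22, -1, 43 |  -29, -3, 47 |  -30, -9, 45 |  -36,-12, 49
```

View pics/scene10c.png

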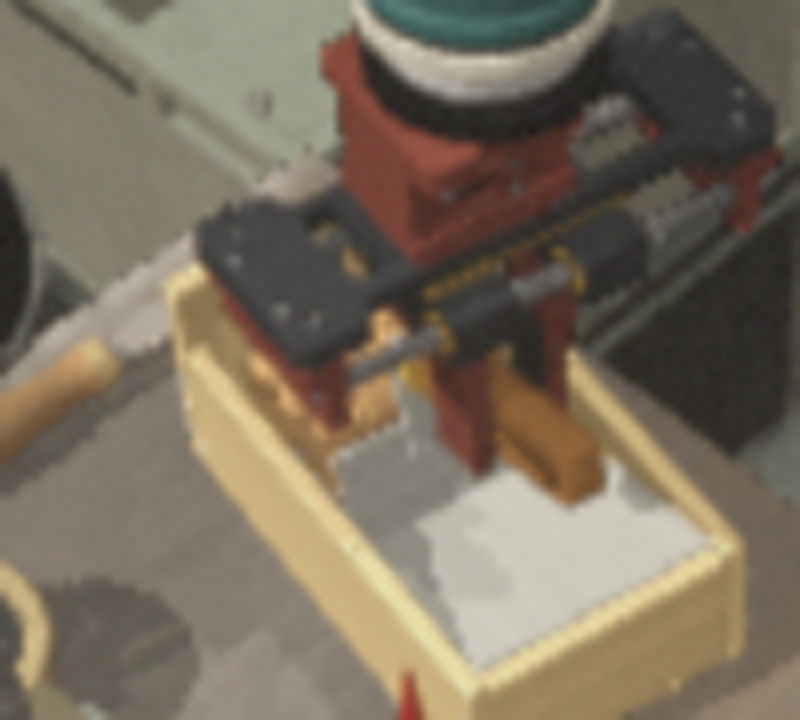

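View pics/top10c.png

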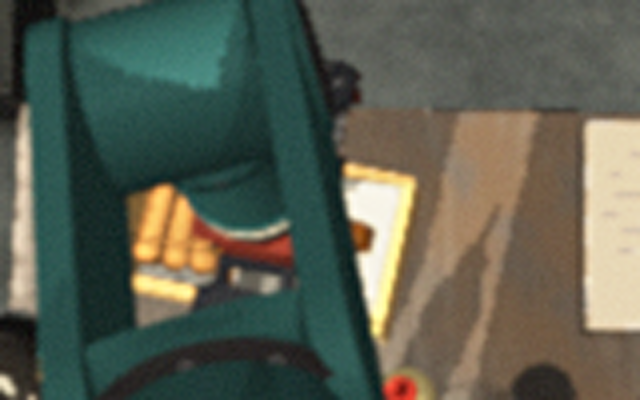

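Request:
play_rows([
  [0.9, 4.7, -1.4],
  [0.6, 2.8, -0.8],
], spin=[0, 0], fingers=[0, 0])

```text
t: 10.1
tool_pos: [0.4769, 0.2242, 0.1149]
orientation: [-3.113, 0.009, 1.38]
force: [-2.3, -6.3, 8.6]
width: 0.0197
```

```bash
python3 - <<'E'
from h import *
look('11',win_s=(225,325,100,190),fs=8); print(tobin(get_obs()['tool_pos']))
dump('scene11',range(144,168,2),range(258,284,2))
E
```

```text
tcp [476.9 224.2 114.9] rpy deg [-178.39    0.51   79.06] F [-2.3 -6.3  8.6] w 0.0197 t 10.1
[[-17.92774279  -0.55359391 114.79419311]]
144  -18, 77,181 |  -47, 86,213 |  -49, 81,211 |  -51, 77,210 |  -51, 72,207 |  -42, 62,192 |  -47, 59,195 |  -46, 53,191 |   23, 11, 99 |   14, 10,108 |  -16, 20,142 |  -51, 34,183 |  -31, 17,153
146   81, 32, 51 |  -31, 79,186 |  -50, 82,206 |  -52, 78,205 |  -54, 74,204 |  -45, 64,190 |   56,  7, 58 |   47,  5, 65 |   20, 14, 97 |   16, 10, 97 |  -15, 20,132 |  -28, 22,146 |  -29, 16,143
148   80, 33, 44 |   71, 31, 51 |  -40, 78,187 |  -51, 79,198 |  -51, 73,194 |   50, 17, 61 |   44, 14, 66 |   42,  9, 63 |   23, 13, 85 |   18,  9, 86 |  -10, 18,118 |  -23, 20,132 |  -31, 18,138
150   86, 32, 29 |   64, 36, 52 |  -37, 77,176 |  -47, 77,186 |  -51, 74,187 |   45, 21, 61 |   39, 17, 64 |   37, 13, 63 |   23, 14, 77 |   23,  7, 72 |  -10, 19,112 |  -19, 18,120 |  -32, 19,132
152   84, 33, 23 |   74, 32, 32 |   56, 34, 51 |  -49, 79,181 |  -50, 74,179 |   40, 24, 59 |   38, 19, 58 |   23, 20, 72 |   21, 15, 71 |   18, 11, 71 |   -8, 18,101 |  -18, 1
[... 699 characters left out ...]
, 60 |   16, 33, 53 |   14, 28, 53 |   15, 21, 46 |   14, 15, 43 |   14,  9, 40 |   13,  4, 37 |   12, -2, 33
162   46, 55, 31 |   32, 56, 45 |   21, 55, 57 |   14, 53, 61 |    9, 49, 64 |   15, 40, 52 |   14, 34, 48 |   17, 27, 40 |   13, 23, 42 |   11, 17, 39 |   11, 12, 36 |    9,  6, 33 |    4,  2, 36
164   47, 56, 23 |   34, 56, 35 |   22, 55, 47 |   12, 54, 56 |    5, 52, 61 |   13, 42, 46 |   11, 37, 44 |   14, 29, 36 |   12, 24, 35 |    8, 20, 36 |    3, 16, 37 |    1, 11, 36 |   -4,  8, 39
166   53, 54,  6 |   39, 55, 21 |   21, 57, 40 |   11, 56, 49 |    0, 55, 59 |   -5, 51, 62 |   12, 37, 35 |   10, 32, 34 |    6, 28, 34 |   -1, 25, 39 |   -3, 20, 38 |   -7, 16, 39 |  -10, 11, 39
```

View pics/scene11c.png

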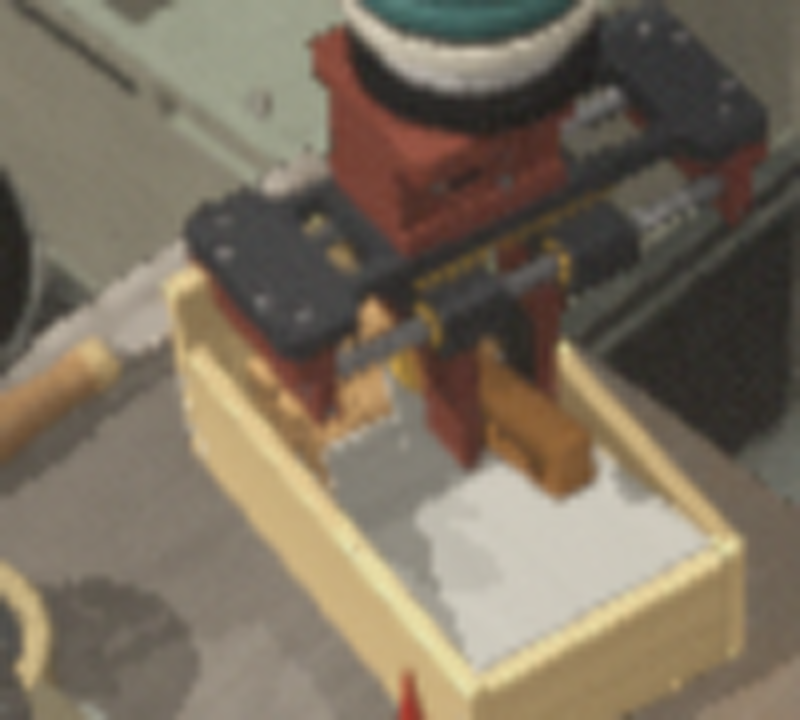

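Request:
play_rows([
  [0.7, 3.6, -1.0],
  [0, 0, 0],
], spin=[0, 0], fingers=[0, 0])

```text
t: 10.4
tool_pos: [0.4778, 0.2274, 0.1142]
orientation: [-3.114, 0.009, 1.379]
force: [1.5, 1.9, -2.5]
width: 0.0195
```

```bash
python3 - <<'E'
from h import *
o=get_obs();print(tobin(o['tool_pos']),o['force'],np.rad2deg(o['orientation']))
E
```

```text
[[-15.20085102  -0.7255424  114.18765949]] [ 1.48332853  1.88983942 -2.45807979] [-178.42603274    0.50665686   79.00823445]
```

```bash
python3 - <<'E'
from h import *
look('12',win_s=(225,325,100,190),fs=8,win_t=(180,300,150,215),ft=6)
dump('scene12',range(138,168,2),range(254,284,2))
E
```

```text
tcp [477.8 227.4 114.2] rpy deg [-178.43    0.51   79.01] F [ 1.5  1.9 -2.5] w 0.0195 t 10.4
138  -15, 84,204 |  -25, 83,212 |  -32, 81,218 |  -36, 78,219 |  -37, 73,217 |  -41, 70,218 |  -41, 65,215 |  -46, 62,218 |   87,-11, 52 |   84,-16, 52 |  -24, 35,181 |  -36, 35,191 |  -42, 33,196 |  -46, 29,197 |  -46, 24,194
140   -2, 79,181 |  -27, 85,208 |  -37, 84,217 |  -40, 81,218 |  -44, 78,219 |  -48, 74,220 |  -48, 69,217 |  -47, 63,213 |   82, -8, 50 |   79,-13, 50 |  -40, 43,193 |  -42, 39,193 |  -46, 35,194 |  -47, 31,192 |  -48, 26,189
142   94, 37, 59 |   -9, 78,180 |  -37, 85,210 |  -45, 84,217 |  -47, 79,216 |  -43, 72,208 |  -46, 69,208 |   79,  0, 49 |  -39, 54,192 |  -41, 50,191 |  -42, 45,189 |   -8, 21,142 |  -44, 35,185 |  -45, 30,183 |  -47, 26,181
144   99, 35, 45 |   99, 29, 41 |  -21, 78,183 |  -44, 84,208 |  -46, 80,207 |  -48, 76,207 |  -39, 66,192 |  -40, 61,190 |  -44, 58,192 |   28, 15, 97 |   23, 11,100 |   13, 11,108 |  -16, 20,141 |  -24, 19,148 |  -29, 16,151
146   94, 38, 43 |   87, 35, 48 |   80, 33, 53 |  -28, 77,182 |  -47, 81,202 |  -48, 76,200 |  -47,
[... 1697 characters left out ...]
, 32 |   13, -3, 32
162   72, 56,  6 |   59, 56, 19 |   49, 54, 28 |   37, 54, 40 |   23, 54, 54 |   17, 51, 57 |   12, 47, 59 |   17, 39, 48 |   16, 33, 46 |   14, 28, 44 |   16, 21, 37 |   16, 15, 33 |   13, 10, 33 |    8,  7, 35 |    2,  3, 38
164   70, 58,  0 |   60, 56,  9 |   49, 55, 19 |   35, 56, 34 |   20, 56, 49 |   10, 55, 58 |    8, 50, 58 |   17, 40, 41 |   14, 35, 40 |   17, 28, 33 |   13, 23, 33 |   12, 18, 31 |    7, 14, 32 |    3, 10, 33 |   -3,  7, 38
166   64, 62,  0 |   60, 57,  1 |   51, 55,  9 |   37, 55, 23 |   29, 53, 30 |   12, 55, 48 |    0, 55, 60 |   -5, 51, 62 |   16, 35, 30 |    9, 32, 34 |    5, 28, 35 |    2, 23, 35 |   -4, 21, 40 |   -7, 16, 39 |  -13, 13, 43
```

View pics/scene12c.png

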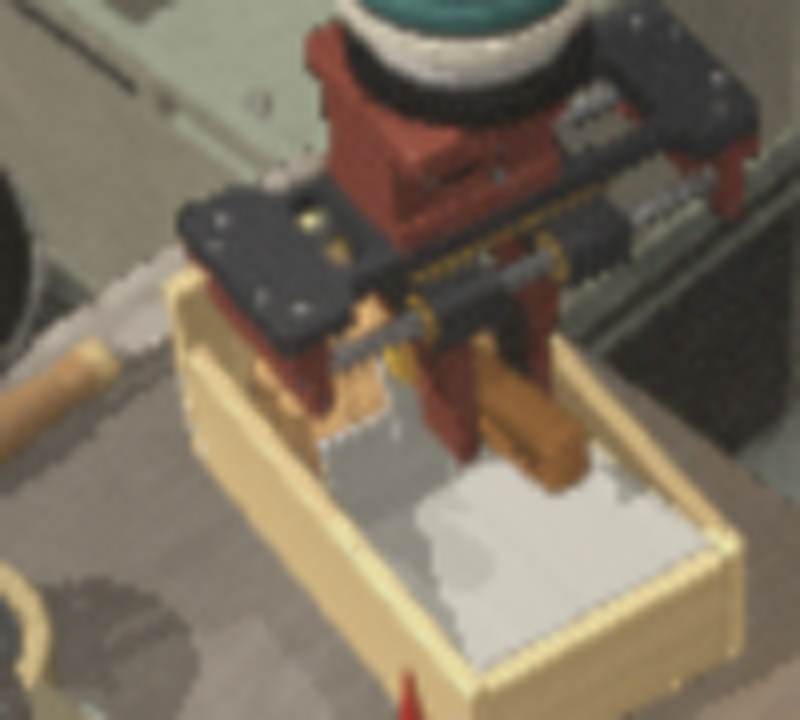

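View pics/top12c.png

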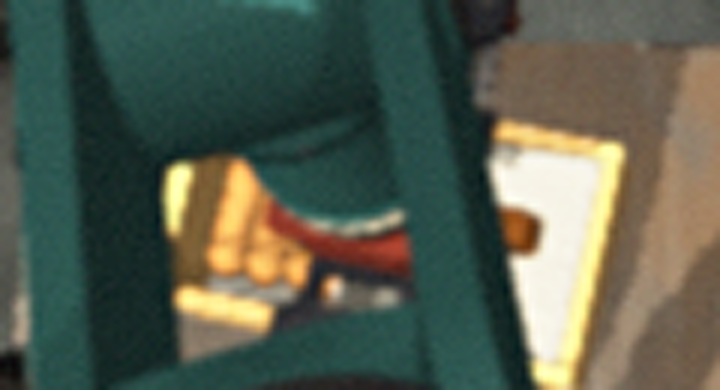

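Request:
play_rows([
  [0, 0, 0],
  [0, 0, 0],
  [-1.3, -6.6, -2.1],
  [-1.2, -6.4, -2.5],
], spin=[0, 0, 0, 0], fingers=[0, 0, 0, 0], grip_force=14)

```text
t: 10.9
tool_pos: [0.476, 0.2161, 0.1098]
orientation: [-3.115, 0.005, 1.38]
force: [-0.1, 4.5, -0.3]
width: 0.0197
```

```bash
python3 - <<'E'
from h import *
look('13',win_s=(225,325,100,190),fs=8,win_t=(180,300,150,215),ft=6);print(tobin(get_obs()['tool_pos']))
dump('scene13',range(140,168,2),range(258,292,2))
E
```

```text
tcp [476.  216.1 109.8] rpy deg [-178.5     0.26   79.05] F [-0.1  4.5 -0.3] w 0.0197 t 10.9
[[-27.60252251  -0.94152945 109.5149662 ]]
140  -34, 83,213 |  -39, 80,216 |  -40, 75,214 |  -43, 72,214 |  -48, 69,217 |  -47, 63,213 |  -50, 59,213 |  -50, 54,209 |  -48, 47,203 |  -29, 32,177 |  -44, 35,192 |  -47, 31,192 |  -50, 27,192 |  -56, 24,196 |  -56, 19,193 |  -58, 14,191 |  -60, 10,190
142  -38, 85,211 |  -43, 83,214 |  -43, 78,211 |  -47, 74,212 |  -50, 71,213 |  -52, 66,212 |  -56, 63,214 |   58, -1, 68 |   22, 12,109 |  -33, 34,174 |  -39, 32,178 |  -52, 34,191 |  -57, 31,194 |  -59, 27,193 |  -59, 21,190 |  -60, 16,187 |  -59, 10,182
144  -29, 82,194 |  -47, 85,213 |  -51, 82,215 |  -55, 79,215 |  -56, 74,213 |  -58, 70,212 |  -57, 64,208 |  -56, 58,203 |   20, 13,103 |  -50, 44,189 |  -51, 40,187 |  -53, 35,185 |  -60, 33,190 |  -56, 26,182 |  -59, 21,182 |  -60, 16,179 |  -61, 11,177
146  -18, 78,173 |  -40, 83,197 |  -56, 85,214 |  -58, 81,212 |  -61, 77,213 |  -59, 71,208 |   52,  9, 63 |  -48, 55,186 |  -52, 51,188 |  -53, 47,186 |  -54, 41,183 |  -26, 21,143 |  -57, 32,
[... 1932 characters left out ...]
47, 58 |   15, 40, 52 |   15, 34, 47 |   13, 29, 45 |   13, 23, 41 |   13, 17, 37 |   14, 10, 32 |    8,  7, 35 |    7,  1, 33 |    1, -2, 35 |   -6, -5, 41 |   -6,-11, 37 |  -14,-13, 43
164   50, 55, 18 |   33, 56, 36 |   24, 55, 44 |    8, 56, 62 |    6, 51, 59 |   20, 39, 37 |   15, 35, 40 |   14, 29, 36 |   12, 24, 34 |   10, 19, 32 |    4, 16, 36 |    1, 11, 36 |   -3,  7, 37 |  -10,  5, 44 |  -11, -1, 40 |  -17, -4, 43 |  -21, -8, 44
166   50, 56, 10 |   37, 55, 23 |   24, 56, 37 |    9, 57, 52 |   -1, 56, 62 |   -3, 51, 60 |   10, 38, 37 |    9, 32, 34 |    6, 28, 34 |   -1, 25, 40 |   -3, 20, 38 |   -7, 16, 40 |  -13, 13, 43 |  -16,  8, 43 |  -20,  5, 44 |  -21, -1, 42 |  -28, -4, 47
```

View pics/scene13c.png

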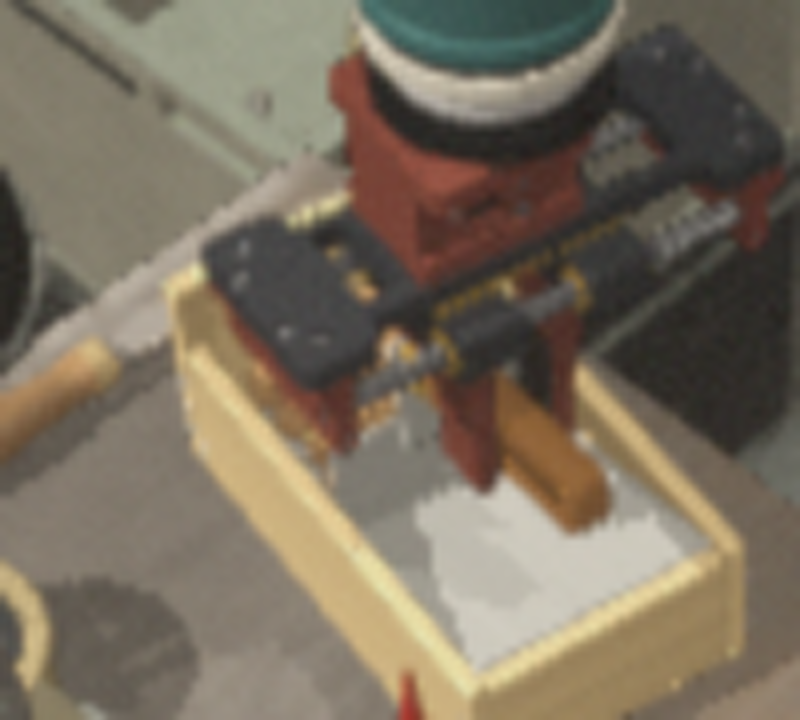

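Request:
play_rows([
  [-1.1, -5.6, -3.0],
  [-1.0, -5.2, -3.4],
  [0, 0, 0],
], spin=[0, 0, 0], fingers=[0, 0, 0])

```text
t: 11.3
tool_pos: [0.4733, 0.2035, 0.1024]
orientation: [-3.114, 0.005, 1.378]
force: [0.7, 2.5, 0.2]
width: 0.0198
```

```bash
python3 - <<'E'
from h import *
look('14',win_s=(225,325,100,190),fs=8,win_t=(180,300,150,215),ft=6);print(tobin(get_obs()['tool_pos']))
dump('scene14',range(140,168,2),range(258,292,2))
E
```

```text
tcp [473.3 203.5 102.4] rpy deg [-178.45    0.31   78.96] F [0.7 2.5 0.2] w 0.0198 t 11.3
[[-39.27779041  -0.8619006  102.6423225 ]]
140  -26, 79,204 |  -30, 76,205 |  -35, 73,207 |  -39, 70,210 |  -40, 65,207 |  -43, 61,207 |  -44, 56,205 |   61, -3, 72 |  -21, 33,170 |  -51, 44,203 |  -55, 40,205 |  -59, 37,206 |  -61, 33,206 |  -62, 28,204 |  -62, 22,200 |  -62, 17,197 |  -60, 10,190
142  -35, 84,208 |  -36, 80,206 |  -40, 76,208 |  -43, 72,208 |  -47, 69,209 |  -47, 64,206 |  -49, 59,204 |  -55, 57,208 |  -54, 51,204 |  -58, 48,206 |  -60, 44,205 |  -62, 39,203 |  -62, 34,200 |  -64, 29,199 |  -58, 20,188 |  -57, 14,183 |  -64, 12,188
144  -36, 86,203 |  -42, 83,206 |  -44, 79,205 |  -49, 76,208 |  -51, 72,207 |  -54, 68,207 |  -54, 63,205 |  -59, 60,207 |  -60, 55,205 |  -64, 52,206 |  -62, 45,201 |  -63, 40,197 |  -56, 31,186 |  -58, 26,184 |  -63, 24,187 |  -65, 19,186 |  -66, 14,183
146  -29, 83,187 |  -47, 86,205 |  -48, 82,204 |  -52, 78,205 |  -55, 74,206 |  -57, 70,204 |  -58, 65,203 |  -63, 63,205 |  -67, 59,207 |  -63, 52,198 |  -37, 32,161 |  -48, 33,172 |  -58, 33,181
[... 1928 characters left out ...]
47, 58 |   11, 42, 56 |   14, 34, 49 |   12, 29, 47 |   15, 22, 39 |   13, 16, 37 |   11, 11, 36 |    9,  6, 33 |    2,  4, 39 |  -35, 18, 86 |  -46, 18, 97 |  -48, 13, 96 |  -54, 11,100
164   49, 55, 19 |   34, 56, 35 |   24, 55, 44 |    6, 57, 63 |    6, 51, 59 |   14, 42, 45 |   12, 36, 43 |   12, 30, 38 |   10, 25, 37 |   10, 19, 33 |    5, 15, 35 |   -1, 12, 39 |    0,  5, 33 |  -10,  5, 43 |  -42, 17, 84 |  -50, 15, 90 |  -18,-10, 41
166   50, 56, 10 |   42, 53, 17 |   27, 54, 32 |    9, 57, 52 |   -1, 55, 61 |   -2, 50, 58 |   14, 36, 33 |   11, 32, 32 |    7, 27, 33 |    1, 24, 37 |   -1, 19, 36 |   -7, 16, 39 |  -10, 11, 39 |  -13,  7, 39 |  -19,  4, 42 |  -52, 16, 85 |  -28, -3, 47
```

View pics/scene14c.png

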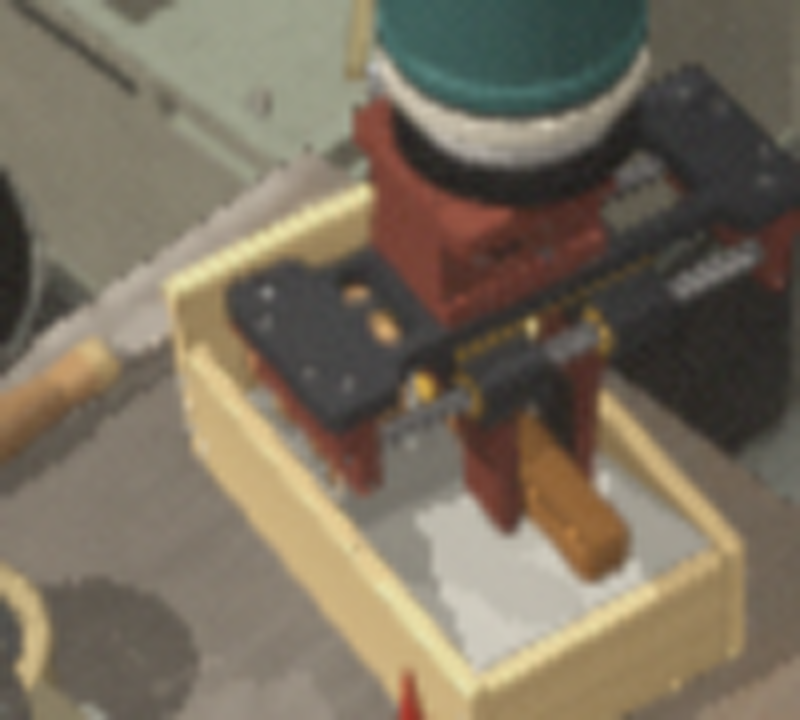

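Request:
play_rows([
  [0, 0, 0],
  [0, 0, 0],
  [0, 0, 0],
  [-0.4, -2, 3],
  [-0.8, -4, 4],
  [-0.8, -4, 4],
  [-0.8, -4, 4],
], spin=[0, 0, 0, 0, 0, 0, 0], fingers=[0, 0, 0, 0, 0, 0, 0], grip_force=60)

```text
t: 12.1
tool_pos: [0.467, 0.1871, 0.1168]
orientation: [-3.108, 0.011, 1.38]
force: [0.9, 1.1, -5.0]
width: 0.0197
```

```bash
python3 - <<'E'
from h import *
look('15',win_s=(225,325,100,190),fs=8,win_t=(180,300,150,215),ft=6);print(tobin(get_obs()['tool_pos']),get_obs()['torque'])
E
```

```text
tcp [467.  187.1 116.8] rpy deg [-178.08    0.66   79.08] F [ 0.9  1.1 -5. ] w 0.0197 t 12.1
[[-56.77968829   1.70481682 117.20526279]] [-0.30731179  0.06167551  0.01668465]
```

View pics/scene15c.png

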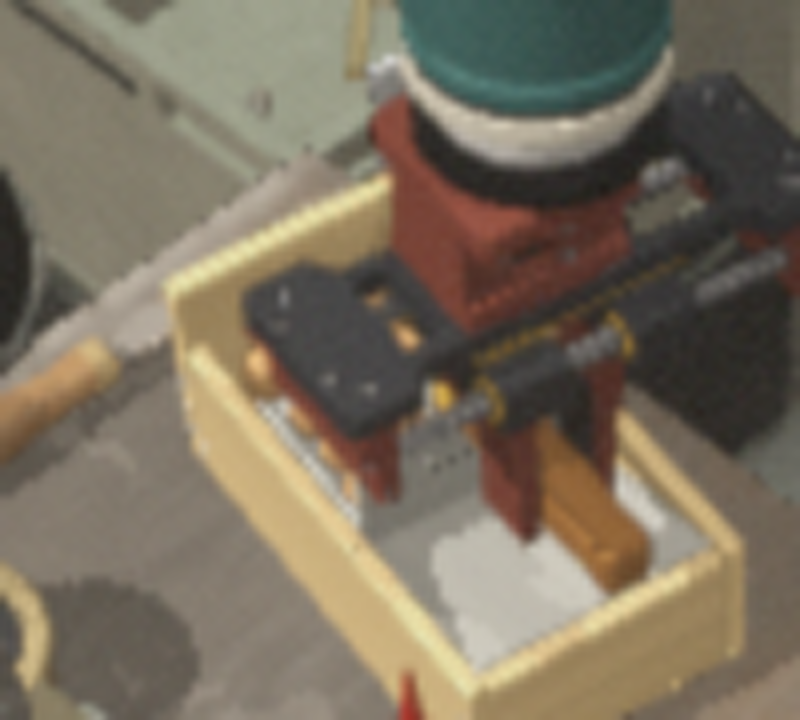

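View pics/top15c.png

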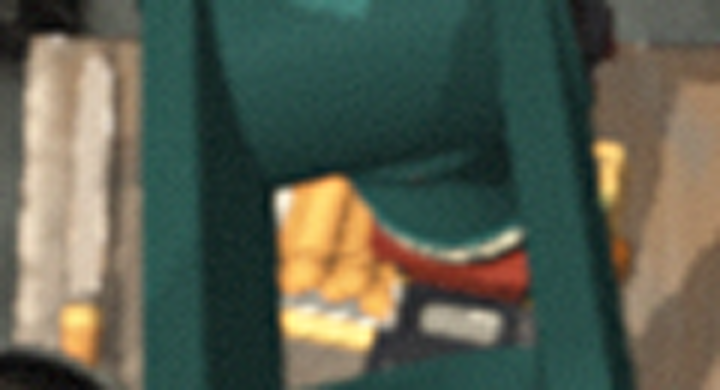

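Request:
play_rows([
  [2, 0, 3],
  [1, 0, 5],
  [0.3, 0, 6],
  [0.3, 0, 6],
  [0, 0, 5],
  [0, 0, 0],
], spin=[0, 0, 0, 0, 0, 0], fingers=[0, 0, 0, 0, 0, 0])

```text
t: 12.8
tool_pos: [0.4717, 0.1871, 0.1449]
orientation: [-3.11, 0.011, 1.379]
force: [-0.9, 0.3, -3.4]
width: 0.0197
```

```bash
python3 - <<'E'
from h import *
look('16',win_s=(225,325,100,190),fs=8,win_t=(180,300,150,215),ft=6);print(tobin(get_obs()['tool_pos']),get_obs()['torque'])
E
```

```text
tcp [471.7 187.1 144.9] rpy deg [-178.18    0.6    79.03] F [-0.9  0.3 -3.4] w 0.0197 t 12.8
[[-56.12967144  -2.04174969 144.20426014]] [-0.35020867  0.03629271  0.00346665]
```

View pics/scene16c.png

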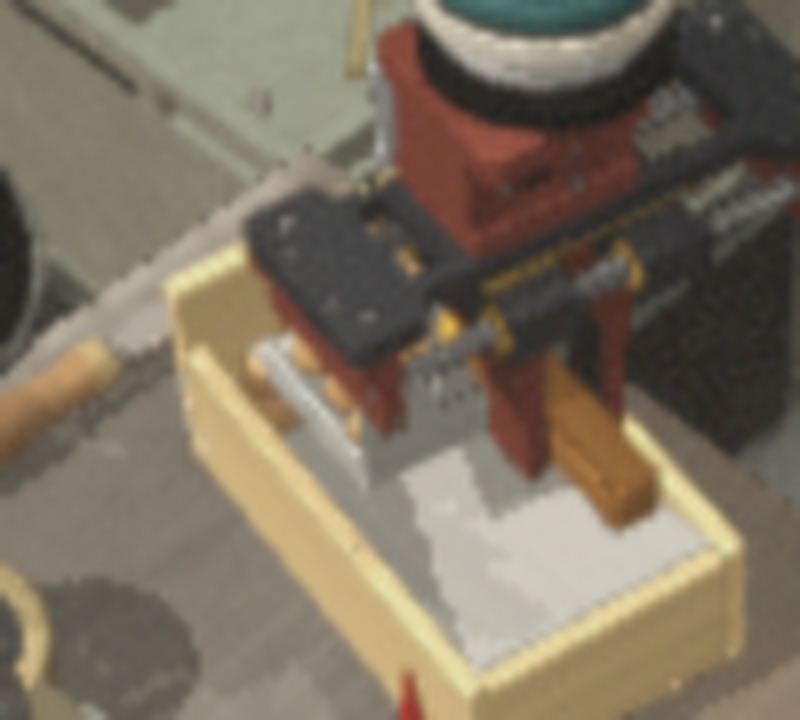

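View pics/top16c.png

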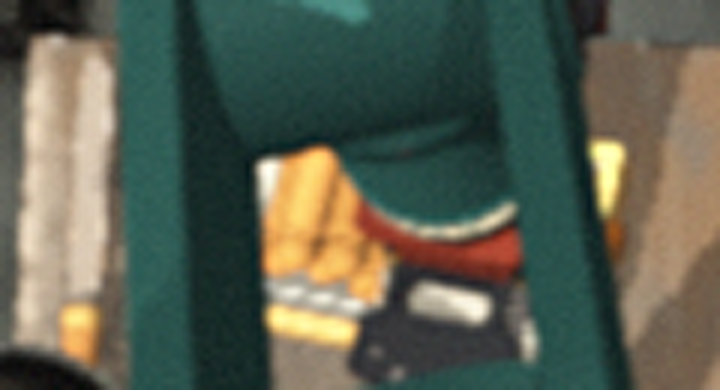

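```bash
python3 - <<'E'
from h import *
dump('scene16',range(138,164,1),range(252,276,1)) if 0 else dump('scene16',range(140,164,2),range(252,286,2))
print('top');dump('top16',range(172,202,2),range(220,250,2),'top')
E
```

```text
140  100, 39, 63 |   97, 34, 63 |   98, 27, 57 |   98, 22, 54 |  100, 14, 48 |  -42, 76,216 |  -65, 82,241 |  -73, 81,248 |  -78, 79,251 |  -80, 74,249 |  -80, 70,247 |  -85, 67,249 |  -87, 63,249 |  -84, 56,242 |   -7,  9,141 |  -58, 31,202 |  -75, 35,220
142   94, 43, 63 |  100, 34, 52 |  102, 27, 45 |   58, 41, 94 |   70, 30, 77 |  -40, 76,207 |  -53, 77,220 |  -76, 84,245 |  -84, 82,251 |  -86, 78,251 |  -88, 74,250 |  -90, 70,249 |  -89, 65,245 |   11,  5,114 |  -78, 48,224 |  -80, 44,223 |  -86, 42,227
144   98, 41, 50 |   96, 36, 49 |   92, 32, 50 |   55, 43, 90 |   57, 36, 84 |   48, 35, 92 |  -50, 76,209 |  -73, 83,235 |  -84, 83,245 |  -87, 79,245 |  -86, 74,241 |  -87, 69,238 |  -77, 59,223 |  -81, 55,224 |  -82, 51,222 |  -83, 46,220 |  -25,  8,141
146   82, 50, 61 |   98, 36, 38 |   87, 35, 48 |   61, 41, 76 |   48, 41, 88 |   52, 34, 79 |   42, 33, 88 |  -55, 74,206 |  -79, 81,232 |  -85, 79,237 |  -87, 75,236 |  -85, 69,230 |  -80, 61,220 |  -84, 58,222 |   -4,  9,115 |   -6,  4,114 |  -26,  9,135
148   77, 53, 60 |   72, 49, 63 |   83, 38, 45 |   79, 34, 46 |   48, 42
[... 4691 characters left out ...]
8,246 |  -41, 37,249
196  -49, 79,538 |  -48, 77,521 |   53, 38, 77 |   46, 37, 83 |   42, 36, 81 |   38, 35, 75 |   29, 35, 92 |   23, 34, 94 |   22, 31, 73 |   13, 32, 94 |    6, 31,100 |    2, 30, 96 |   -6, 30,109 |  -37, 42,248 |  -41, 41,245
198  -51, 83,543 |  -50, 81,525 |   66, 38, 17 |   43, 43, 92 |   37, 42, 94 |   33, 41, 89 |   31, 39, 75 |   26, 38, 75 |   21, 36, 74 |   12, 37, 89 |    6, 36, 96 |    2, 35, 91 |  -34, 48,248 |  -39, 47,250 |     -      
200  -53, 87,548 |  -52, 85,531 |   64, 44, 21 |   59, 43, 18 |   54, 42, 17 |   48, 40, 18 |   40, 40, 28 |   35, 39, 24 |   15, 43, 94 |   11, 42, 92 |    6, 41, 90 |    4, 38, 74 |  -34, 52,243 |  -40, 52,247 |   -6, 32, 41
```

Request:
play_rows([
  [0.4, 2, 3],
  [0.2, 1, 3],
  [0, 0, 0],
], spin=[0, 0, 0], fingers=[0, 0, 0])

```text
t: 13.2
tool_pos: [0.4713, 0.1902, 0.1501]
orientation: [-3.108, 0.012, 1.379]
force: [0.6, 0.3, -2.7]
width: 0.0195
```

```bash
python3 - <<'E'
from h import *
look('17',win_s=(225,325,100,190),fs=8,win_t=(180,300,150,215),ft=6);print(tobin(get_obs()['tool_pos']),get_obs()['torque'])
dump('scene17',range(138,160,2),range(256,276,2))
print('top');dump('top17',range(176,202,2),range(222,248,2),'top')
E
```

```text
tcp [471.3 190.2 150.1] rpy deg [-178.05    0.66   79.03] F [ 0.6  0.3 -2.7] w 0.0195 t 13.2
[[-53.18633908  -1.31084254 149.86383513]] [-0.28005659  0.048483    0.02958565]
138   98, 26, 65 |   98, 21, 62 |  -31, 76,213 |  -54, 81,237 |  -69, 84,252 |  -73, 80,253 |  -78, 78,257 |  -79, 73,255 |  -83, 70,256 |  -85, 66,256
140  102, 26, 53 |   98, 21, 54 |   60, 33, 96 |  -40, 75,214 |  -65, 82,241 |  -79, 84,255 |  -80, 80,253 |  -83, 76,254 |  -84, 71,251 |  -85, 67,249
142   69, 42, 85 |   54, 43,100 |   54, 37, 95 |   49, 33, 98 |  -53, 77,220 |  -75, 83,243 |  -82, 81,249 |  -86, 78,251 |  -84, 72,245 |   17, 14,115
144   93, 32, 48 |   54, 44, 93 |   45, 42,100 |   50, 34, 90 |   41, 32, 96 |  -63, 78,222 |  -81, 81,241 |  -85, 78,243 |  -87, 74,243 |  -82, 67,233
146   86, 36, 50 |   86, 30, 45 |   44, 43, 93 |   47, 36, 86 |   35, 36, 97 |   29, 33,100 |  -71, 77,222 |  -80, 76,230 |  -85, 74,234 |    1, 24,120
148   85, 38, 43 |   80, 33, 44 |   45, 44, 85 |   31, 44, 98 |   39, 35, 84 |   26, 35, 97 |  -70, 77,214 |  -79, 77,223 |  -86, 75,228 |  -84, 69,222
150   64, 48, 
[... 2610 characters left out ...]
,116 |   19, 31,117 |   16, 29,109 |   12, 28,102 |    7, 26,103 |   -2, 27,123 |  -33, 39,252 |  -37, 38,252
196   56, 40, 86 |   51, 39, 86 |   47, 37, 82 |   41, 36, 81 |   34, 36, 92 |   28, 35, 95 |   24, 34, 91 |   17, 33, 99 |   11, 32,100 |    5, 32,105 |   -3, 32,120 |  -33, 44,250 |  -38, 43,252
198   71, 39, 17 |   50, 44, 86 |   41, 44,101 |   36, 43, 98 |   31, 42, 98 |   30, 39, 78 |   24, 38, 84 |   19, 37, 80 |   10, 38,101 |    5, 37, 99 |  -30, 49,250 |  -35, 48,251 |    2, 27, 35
200   59, 49, 63 |   64, 44, 21 |   59, 43, 19 |   52, 42, 25 |   47, 41, 21 |   41, 40, 25 |   23, 44, 83 |   14, 44, 98 |    9, 43, 99 |    4, 41, 97 |  -32, 54,254 |  -36, 53,253 |    0, 33, 35
```

Request:
play_rows([
  [2, -0.4, -1],
  [5, -1, 0],
  [6, -1.2, 0],
  [6, -1.2, 0],
  [6, -1.2, 0],
], spin=[0, 0, 0, 0, 0], fingers=[0, 0, 0, 0, 0])

```text
t: 13.8
tool_pos: [0.4971, 0.1845, 0.1482]
orientation: [-3.106, 0.012, 1.38]
force: [-0.3, -0.5, -3.5]
width: 0.0199
```

```bash
python3 - <<'E'
from h import *
look('18',win_s=(225,325,90,190),fs=6,win_t=(180,300,150,215),ft=6);print(tobin(get_obs()['tool_pos']),get_obs()['torque'])
E
```

```text
tcp [497.1 184.5 148.2] rpy deg [-177.96    0.71   79.06] F [-0.3 -0.5 -3.5] w 0.0199 t 13.8
[[-53.50603921 -28.72436119 148.31696245]] [-0.27821785  0.06106415  0.0263768 ]
```

View pics/scene18c.png

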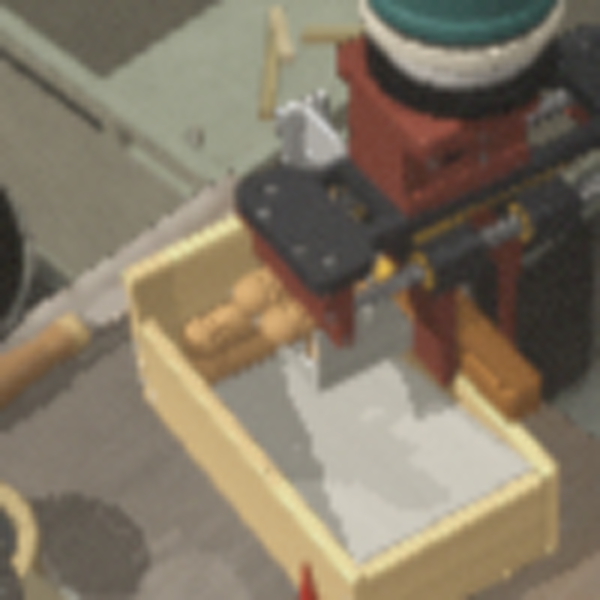

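View pics/top18c.png

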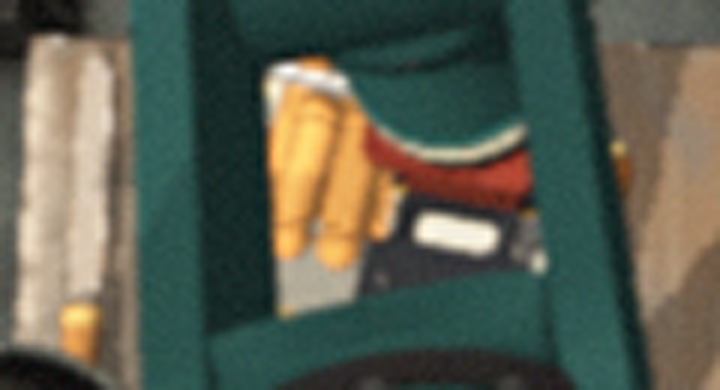

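Request:
play_rows([
  [5, -1, 0.3],
  [5, -1, 0.3],
  [5, -1, 0.3],
  [5, -1, 0.3],
  [5, -1, 0.3],
], spin=[0, 0, 0, 0, 0], fingers=[0, 0, 0, 0, 0])

```text
t: 14.4
tool_pos: [0.5241, 0.179, 0.1497]
orientation: [-3.106, 0.012, 1.38]
force: [0.1, -1.0, -2.2]
width: 0.0197
```

```bash
python3 - <<'E'
from h import *
look('19',win_s=(225,325,90,190),fs=6,win_t=(180,300,150,215),ft=6);print(tobin(get_obs()['tool_pos']),get_obs()['torque'])
E
```

```text
tcp [524.1 179.  149.7] rpy deg [-177.96    0.71   79.04] F [ 0.1 -1.  -2.2] w 0.0197 t 14.4
[[-53.77304527 -56.16351454 149.85953199]] [-0.2953728   0.01136022 -0.01329906]
```

View pics/scene19c.png

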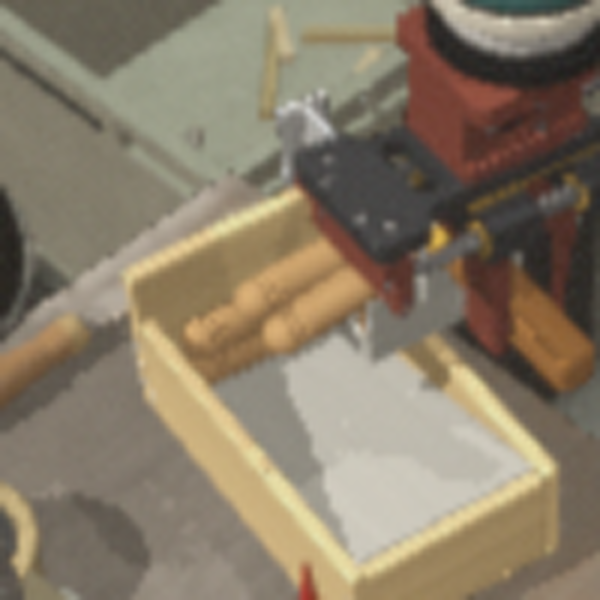

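View pics/top19c.png

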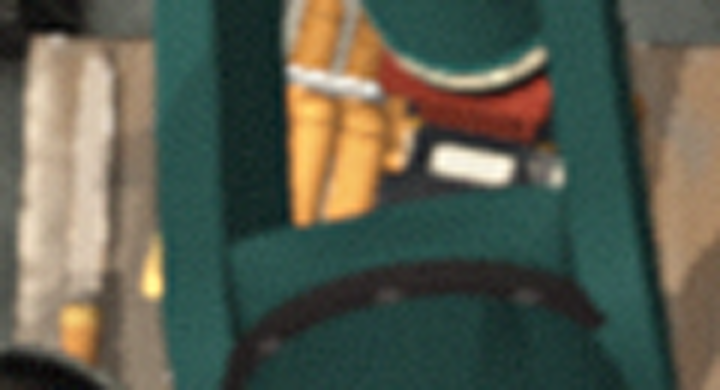

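Request:
play_rows([
  [5, -1, 0],
  [5, -1, 0],
  [5, -1, 0],
  [5, -1, 0],
  [5, -1, 0],
  [5, -1, 0],
], spin=[0, 0, 0, 0, 0, 0], fingers=[0, 0, 0, 0, 0, 0])

```text
t: 15.1
tool_pos: [0.5567, 0.1727, 0.1499]
orientation: [-3.107, 0.012, 1.379]
force: [-0.2, 0.5, -2.7]
width: 0.0197
```

```bash
python3 - <<'E'
from h import *
look('20',win_s=(225,325,90,190),fs=6,win_t=(180,300,135,215),ft=6);print(tobin(get_obs()['tool_pos']),get_obs()['torque'])
E
```

```text
tcp [556.7 172.7 149.9] rpy deg [-178.      0.69   79.03] F [-0.2  0.5 -2.7] w 0.0197 t 15.1
[[-53.85009837 -89.20842929 150.00019428]] [-0.32494898  0.07859906 -0.01365455]
```

View pics/scene20c.png

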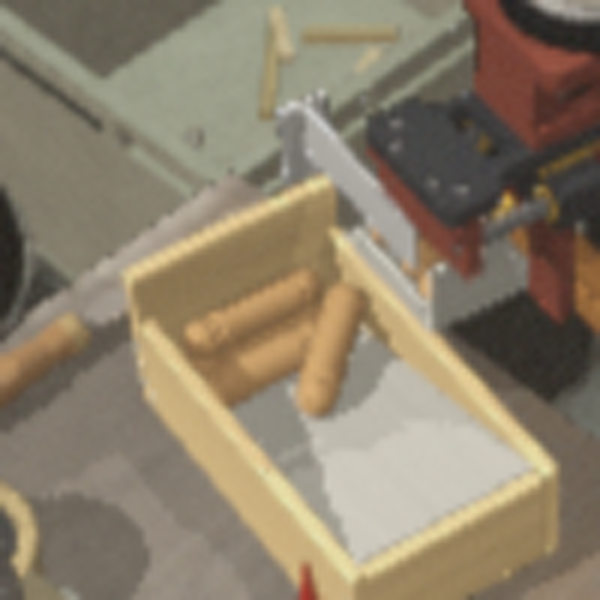

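View pics/top20c.png

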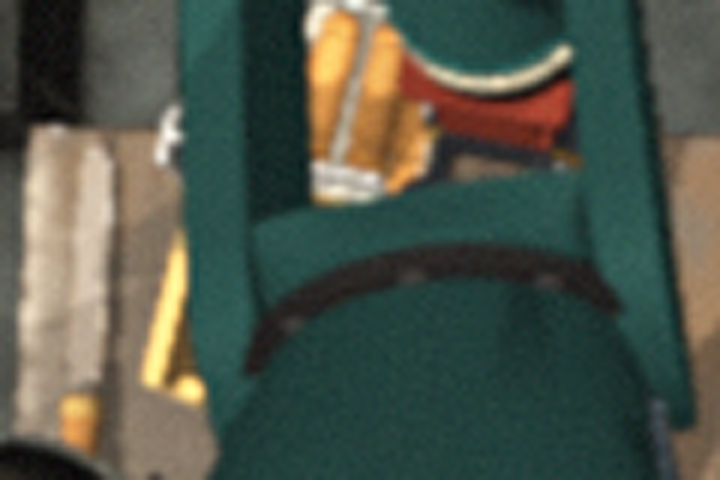

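Request:
play_rows([
  [-0.6, -3, 0],
  [-1.2, -6, 0],
  [-1.8, -9, 0],
  [-2.4, -12, 0],
  [-3, -15, 0],
  [-3, -15, 0],
  [-3, -15, 0],
  [-3, -15, 0],
], spin=[0, 0, 0, 0, 0, 0, 0, 0], fingers=[0, 0, 0, 0, 0, 0, 0, 0])

```text
t: 16.0
tool_pos: [0.5363, 0.0757, 0.15]
orientation: [-3.106, 0.013, 1.381]
force: [0.5, -0.1, -2.9]
width: 0.0197
```

Request:
play_rows([
  [-3, -15, 0],
  [-3, -15, 0],
  [-3, -15, 0],
  [-3, -15, 0],
  [-3, -15, 0],
  [-3, -15, 0],
  [-3, -15, 0],
  [-3, -15, 0],
], spin=[1, 1, 1, 1, 1, 1, 1, 1], fingers=[0, 0, 0, 0, 0, 0, 0, 0])

```text
t: 16.8
tool_pos: [0.509, -0.0576, 0.1508]
orientation: [-3.108, 0.013, 1.522]
force: [0.8, -0.5, -2.7]
width: 0.0193
```

```bash
python3 - <<'E'
from h import *
look('21',win_s=(225,425,90,240),fs=4,win_t=(180,380,130,250),ft=4)
E
```

```text
tcp [509.  -57.6 150.8] rpy deg [-178.1     0.77   87.18] F [ 0.8 -0.5 -2.7] w 0.0193 t 16.8
```

View pics/scene21c.png

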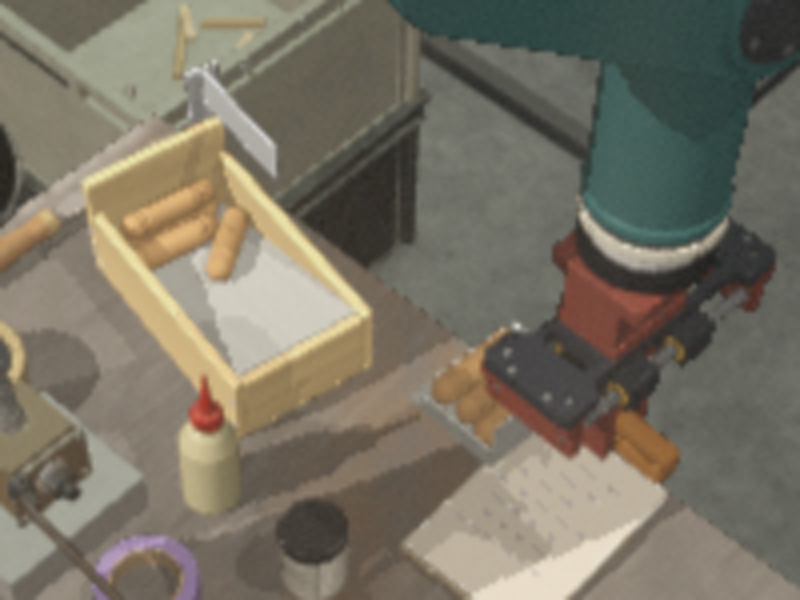

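View pics/top21c.png

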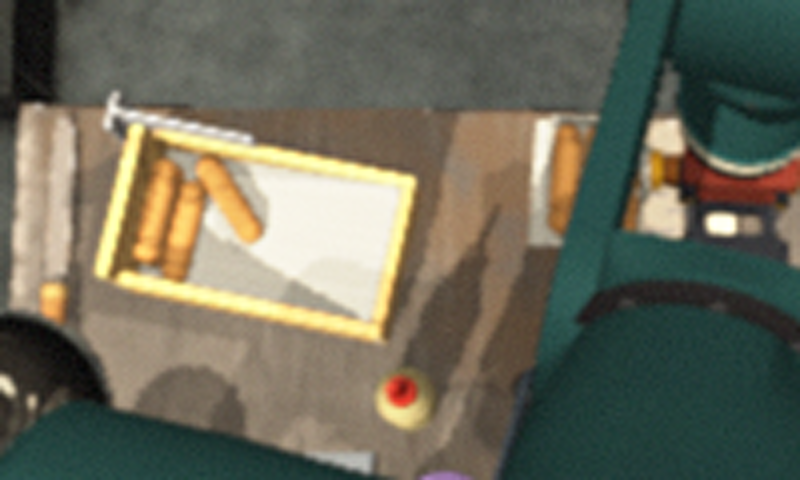

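```bash
python3 - <<'E'
from h import *
dump('scene21',range(134,162,2),range(250,290,2))
print('top');dump('top21',range(168,200,3),range(206,250,3),'top')
def crop(tag,w,f,o):
    p=np.load(f'pics/{tag}.npz')['p'];u0,u1,v0,v1=w;cv2.imwrite(f'pics/{o}.png',cv2.resize(p[v0:v1,u0:u1,::-1],None,fx=f,fy=f,interpolation=cv2.INTER_CUBIC))
crop('scene21',(240,400,115,215),5,'c21')
E
```

```text
134   96, 43, 94 |   98, 37, 88 |  101, 29, 81 |   95, 26, 84 |  102, 17, 73 |   98, 13, 74 |   94,  8, 74 |   97,  1, 66 |   98, -6, 62 |   95,-11, 61 |  100,-20, 51 |   98,-25, 49 |   97,-31, 48 |   96,-37, 44 |  100,-45, 36 |   94,-49, 38 |   82,-49, 49 |   70,-48, 61 |   67,-53, 60 |  438,-277,-409
136   99, 43, 84 |   94, 39, 85 |   99, 31, 76 |   99, 25, 72 |   98, 20, 70 |   97, 14, 66 |   99,  7, 60 |   99,  1, 57 |   98, -5, 53 |   97,-11, 51 |   95,-16, 50 |   87,-19, 55 |   88,-25, 50 |   84,-30, 51 |   85,-37, 46 |   92,-47, 33 |   82,-48, 42 |   70,-48, 52 |   60,-49, 60 |   54,-52, 64
138   98, 45, 77 |   96, 40, 76 |   97, 33, 71 |   94, 29, 71 |  100, 20, 60 |   96, 15, 61 |   98,  8, 54 |   96,  3, 52 |   98, -5, 46 |   90, -7, 52 |   89,-12, 50 |   84,-16, 51 |   87,-24, 44 |   82,-28, 46 |   78,-32, 46 |   98,-50, 17 |   85,-49, 30 |   75,-50, 37 |   62,-49, 50 |   51,-49, 60
140   95, 47, 73 |   98, 40, 66 |   98, 34, 62 |   97, 28, 59 |   96, 22, 56 |  100, 14, 47 |   95, 11, 50 |   90,  7, 52 |   88,  1, 50 |   82, -2, 54 |   80, -7, 52 |   78,-12, 51 |   79,-20
[... 4928 characters left out ...]
, 34 |    1,  2, 39
192  100, 38, 89 |   96, 35, 73 |   97, 30, 39 |   85, 30, 54 |   77, 28, 53 |   73, 25, 38 |   65, 23, 35 |   58, 21, 31 |   52, 19, 20 |   43, 17, 25 |   35, 16, 25 |   26, 14, 30 |   17, 13, 30 |    8, 12, 36 |   -1, 10, 38
195   98, 46, 90 |   97, 42, 63 |   96, 39, 37 |   86, 37, 43 |   81, 34, 29 |   71, 34, 38 |   64, 32, 35 |   57, 29, 28 |   51, 27, 18 |   42, 25, 21 |   32, 24, 28 |   24, 23, 30 |   15, 21, 32 |    6, 20, 38 |   -2, 18, 36
198   96, 54, 87 |   97, 50, 56 |   87, 49, 61 |   92, 43, 11 |   84, 41, 11 |   70, 42, 36 |   62, 40, 35 |   56, 37, 24 |   48, 35, 21 |   40, 33, 20 |   30, 33, 32 |   22, 31, 30 |   12, 30, 36 |    4, 28, 37 |   -4, 27, 39
```

View pics/c21.png

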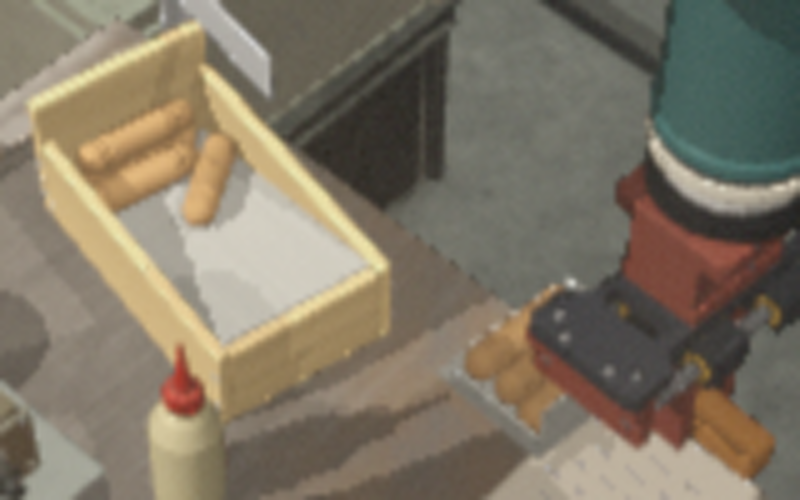

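Request:
play_rows([
  [-1.5, -4, 0],
  [-2.5, -9, 0],
  [-3, -13, 0],
  [-3, -13, -2],
  [-2, -10, -5],
  [-1, -6, -8],
  [0, -2, -10],
  [0, 0, -10],
], spin=[0.5, 0.5, 0.5, 0.5, 0.5, 0.3, 0, 0], fingers=[0, 0, 0, 0, 0, 0, 0, 0])

```text
t: 17.7
tool_pos: [0.4959, -0.119, 0.1148]
orientation: [-3.112, 0.014, 1.572]
force: [0.6, 0.4, -3.5]
width: 0.0193
```

```bash
python3 - <<'E'
from h import *
look('22',win_s=(310,470,170,290),fs=5,win_t=(290,450,130,230),ft=5)
z=np.load('pics/top22.npz');W=world('top',z['d'])*1000
for v in range(162,212,3): print(v,' | '.join('%4d,%4d,%3d'%tuple(np.nan_to_num(np.round(W[v,u]),nan=-999)) for u in range(316,370,4)))
E
```

```text
tcp [ 495.9 -119.   114.8] rpy deg [-178.32    0.82   90.08] F [ 0.6  0.4 -3.5] w 0.0193 t 17.7
162  565,  57,  0 |  564,  46,  2 |  565,  34,  2 |  562,  23, 15 |  563,  11,  9 |  562,   0, 15 |  563, -11, 14 |  562, -23, 16 |  562, -34, 19 |  563, -46, 13 | -999,-999,-999 |  563, -68, 16 |  443, -32,596 |  444, -39,591
165  556,  57,  2 |  556,  46, -3 |  556,  34,  2 |  553,  23, 14 |  553,  11, 15 |  554,   0, 13 |  554, -12, 13 |  555, -23, 11 |  554, -34, 14 |  555, -46, 11 |  554, -57, 15 |  437, -26,600 |  438, -32,598 |  439, -39,594
168  548,  57, -3 |  546,  45,  5 |  547,  34,  1 |  545,  23, 10 |  545,  11, 13 |  547,   0,  6 |  537, -10, 58 |  536, -21, 61 |  546, -34, 13 |  546, -46, 12 |  547, -57, 10 |  432, -25,603 |  432, -32,603 |  432, -38,601
171  538,  57,  4 |  539,  45, -2 |  539,  34,  0 |  536,  22, 13 |  536,  11, 15 |  530,   0, 50 |  528, -10, 58 |  531, -22, 43 |  528, -32, 60 |  531, -44, 44 |  531, -55, 45 |  426, -25,607 |  426, -32,606 |  427, -38,605
174  530,  57, -4 |  530,  45, -2 |  530,  34,  1 |  529,  22,  7 |  528,  11, 10 |  522,   0, 45 |
[... 2140 characters left out ...]
8,646 |  373, -34,651
204  443,  55,  1 |  443,  44,  4 |  443,  33,  3 |  441,  21, 18 |  442,  10, 14 |  442,  -1, 12 |  443, -12, 11 |  442, -24, 17 |  371,  -5,632 |  370, -11,635 |  370, -17,639 |  370, -23,642 |  368, -28,655 |  368, -33,662
207  434,  55,  1 |  434,  44,  1 |  435,  33,  1 |  433,  21, 16 |  433,  10, 13 |  433,  -1, 19 |  434, -13, 11 |  434, -24, 15 |  366,  -5,630 | -999,-999,-999 |  364, -16,651 |  362, -21,670 |  361, -26,677 |  361, -31,678
210  426,  55,  1 |  426,  44,  1 |  426,  32,  3 |  425,  21, 16 |  425,  10, 16 |  425,  -1, 14 |  425, -13, 12 |  362,   1,629 |  362,  -5,630 |  360, -10,652 |  357, -14,682 |  356, -19,690 |  355, -24,697 |  356, -30,693
```

View pics/scene22c.png

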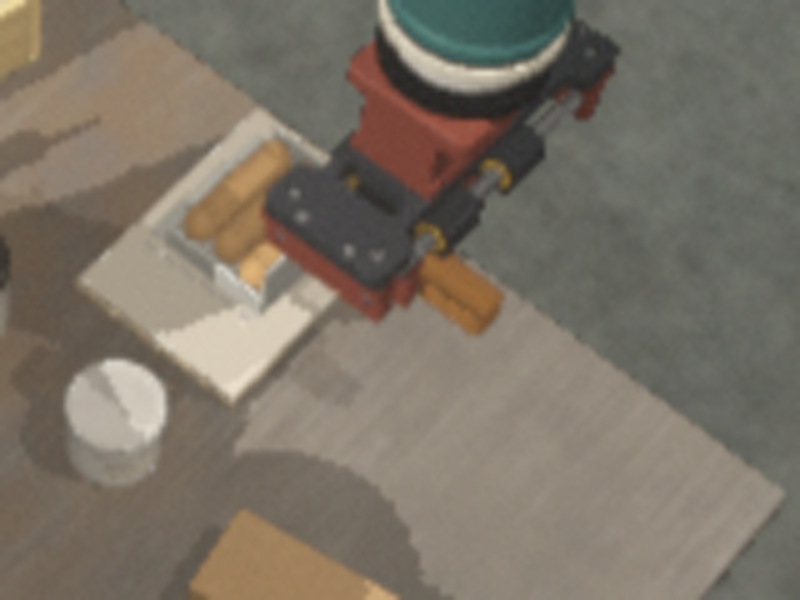

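View pics/top22c.png

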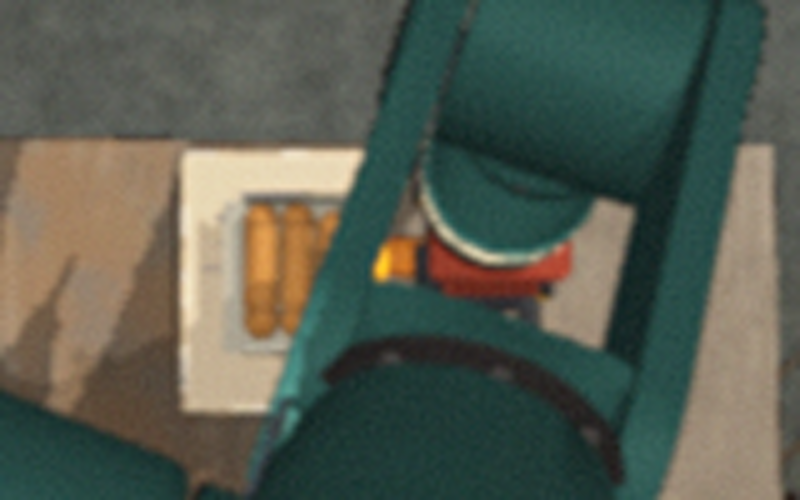

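Request:
play_rows([
  [0, 0, -6],
  [0, 0, -7],
  [0, 0, -6],
  [0, 0, -4],
  [0, 0, -2],
  [0, 0, 0],
], spin=[0, 0, 0, 0, 0, 0], fingers=[0, 0, 0, 0, 0, 0])

```text
t: 18.4
tool_pos: [0.4949, -0.1168, 0.0863]
orientation: [-3.108, 0.012, 1.574]
force: [0.1, -0.5, -3.5]
width: 0.0197
```

Request:
play_rows([
  [0, 0, -1.5],
  [0, 0, -1],
], spin=[0, 0], fingers=[0, 0])

```text
t: 18.6
tool_pos: [0.4952, -0.1172, 0.0843]
orientation: [-3.109, 0.013, 1.575]
force: [-3.3, -2.5, 6.2]
width: 0.0195
```

Request:
play_rows([
  [0, 0, 0],
  [0, 0, 0],
  [0, 0, 0],
], spin=[0, 0, 0], fingers=[0, 0, 0], grip_force=5)

```text
t: 18.9
tool_pos: [0.4954, -0.1169, 0.0849]
orientation: [-3.11, 0.013, 1.574]
force: [-1.0, 0.8, -1.3]
width: 0.0199
```

Request:
play_rows([
  [0, 0, 0],
  [0, 0, 0],
  [0, 0, 0],
  [0, 0, 0],
  [0, 0, 0],
], spin=[0, 0, 0, 0, 0], fingers=[27, 32, 40, 50, 60])

```text
t: 19.4
tool_pos: [0.4967, -0.1173, 0.0855]
orientation: [-3.112, 0.013, 1.574]
force: [-0.6, 0.6, -0.1]
width: 0.0478
```

```bash
python3 - <<'E'
from h import *
look('23',win_s=(310,470,170,290),fs=5,win_t=(290,450,130,230),ft=5)
E
```

```text
tcp [ 496.7 -117.3   85.5] rpy deg [-178.33    0.77   90.17] F [-0.6  0.6 -0.1] w 0.0478 t 19.4
```

View pics/scene23c.png

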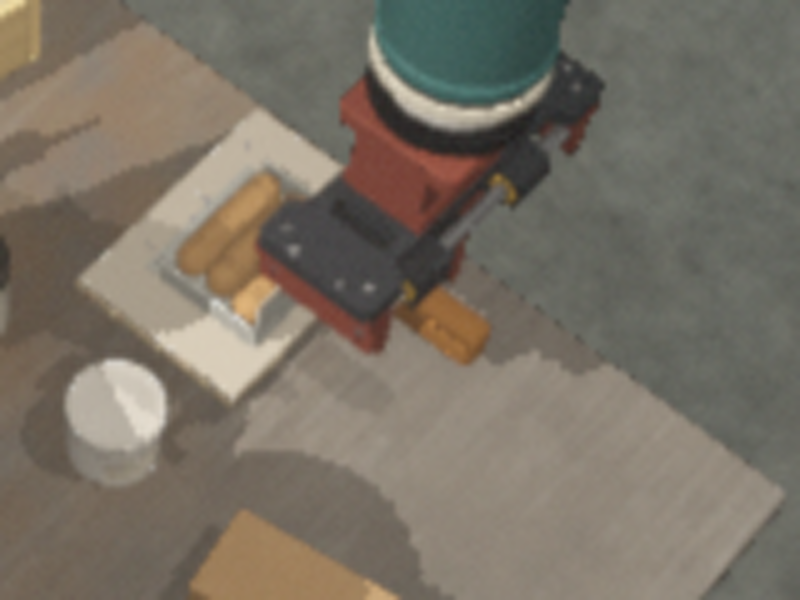

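Released; the scoop sits flat on the pad. I'll retract straight up and away.

Request:
play_rows([
  [0, 0, 5],
  [0, 0, 15],
  [0, 0, 30],
  [0, 0, 40],
  [0, 0, 40],
  [0, 0, 40],
  [0, 0, 20],
  [0, 0, 0],
], spin=[0, 0, 0, 0, 0, 0, 0, 0], fingers=[60, 60, 60, 60, 60, 60, 60, 60])

```text
t: 20.3
tool_pos: [0.4937, -0.1163, 0.2841]
orientation: [-3.11, 0.012, 1.574]
force: [0.4, -0.7, 0.1]
width: 0.0527
```

Request:
play_rows([
  [0, -30, 0],
  [0, -40, 0],
  [0, -40, 0],
  [0, -40, 0],
  [0, -40, 0],
  [0, -20, 0],
  [0, 0, 0],
  [0, 0, 0],
], spin=[0, 0, 0, 0, 0, 0, 0, 0], fingers=[60, 60, 60, 60, 60, 60, 60, 60])

```text
t: 21.1
tool_pos: [0.4893, -0.3294, 0.2753]
orientation: [-3.103, 0.004, 1.576]
force: [0.4, -0.4, -0.6]
width: 0.0527
```

```bash
python3 - <<'E'
from h import *
look('24',win_s=(230,430,100,250),fs=4,win_t=(190,450,140,250),ft=3)
z=np.load('pics/top24.npz');W=world('top',z['d'])*1000
for v in range(165,206,4): print(v,' | '.join('%4d,%4d,%3d'%tuple(np.nan_to_num(np.round(W[v,u]),nan=-999)) for u in range(328,390,4)))
for nm,(u0,u1,v0,v1),zl in [('cork',(378,420,222,250),(22,36)),('bottle',(265,295,215,242),(30,140))]:
    Q=W[v0:v1,u0:u1].reshape(-1,3);Q=Q[(Q[:,2]>zl[0])&(Q[:,2]<zl[1])]
    print(nm,cv2.minAreaRect(Q[:,:2].astype(np.float32)),len(Q))
E
```

```text
tcp [ 489.3 -329.4  275.3] rpy deg [-177.77    0.21   90.32] F [ 0.4 -0.4 -0.6] w 0.0527 t 21.1
165  553,  23, 18 |  554,  11, 13 |  555,   0,  9 |  553, -11, 17 |  555, -23, 11 |  554, -34, 13 |  555, -46, 11 |  554, -57, 18 |  555, -68, 13 |  558, -81, -1 |  558, -93, -3 |  558,-104,  1 |  558,-116, -2 |  559,-127, -4 |  558,-138,  0 |  559,-150, -3
169  542,  22, 14 |  542,  11, 12 |  542,   0, 14 |  542, -12, 14 |  542, -23, 16 |  542, -34, 16 |  543, -46, 11 |  543, -57, 11 |  535, -65, 54 |  546, -81, -1 |  545, -92,  2 |  546,-104, -2 |  546,-115,  1 |  546,-127,  2 |  546,-138,  2 |  546,-150,  2
173  530,  22, 15 |  530,  11, 15 |  530,   0, 18 |  529, -11, 25 |  531, -23, 11 |  528, -34, 32 |  532, -46, 11 |  531, -57, 13 |  524, -66, 54 |  535, -81, -7 |  535, -93, -2 |  534,-104,  3 |  535,-116, -4 |  535,-127,  1 |  535,-138, -1 |  535,-150, -1
177  518,  22, 18 |  519,  11, 11 |  519,   0, 13 |  515, -11, 36 |  519, -23, 15 |  516, -33, 36 |  516, -45, 34 |  517, -56, 31 |  512, -65, 59 |  523, -81, -5 |  521, -92,  7 |  522,-104,  2 |  524,-116, -8 |  523,-127, -2 |  5
[... 1354 characters left out ...]
 450,  -1, 16 |  449, -12, 27 |  449, -23, 28 |  449, -34, 31 |  450, -46, 20 |  450, -57, 22 |  451, -68, 16 |  453, -81,  3 |  453, -92,  5 |  453,-104,  2 |  454,-115,  0 |  454,-127, -4 |  454,-138, -3 |  454,-149,  2
205  342,  26,864 |  342,  22,871 |  342,  18,867 |  343,  14,857 |  440, -24, 13 |  439, -35, 16 |  440, -46, 14 |  440, -58, 11 |  440, -69, 13 |  442, -81, -3 |  442, -92, -1 |  442,-104, -1 |  443,-116, -4 |  443,-127, -3 |  442,-137,  3 |  443,-149, -1
cork ((357.2582702636719, -172.73434448242188), (49.646175384521484, 89.42292785644531), 10.153633117675781) 566
bottle ((367.2745666503906, 149.8955078125), (36.5913200378418, 38.73112487792969), 0.6629006862640381) 178
```

View pics/scene24c.png

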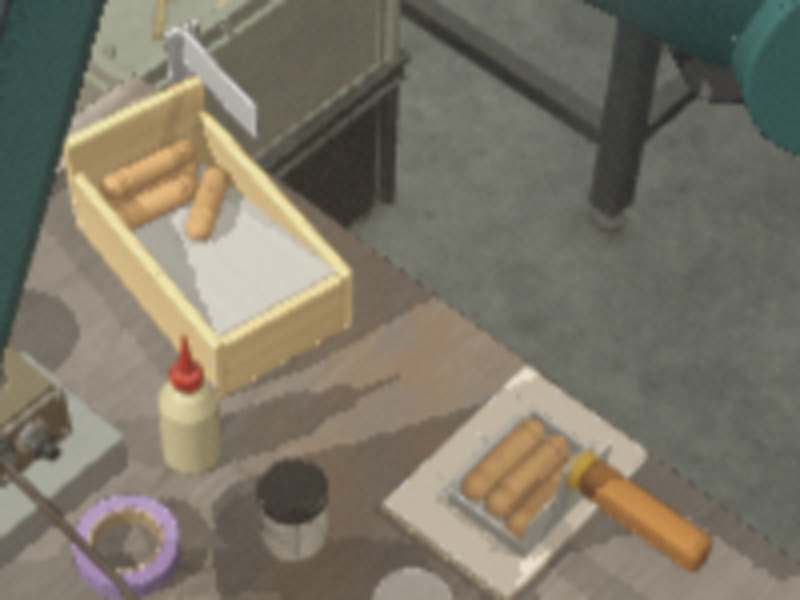

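View pics/top24c.png

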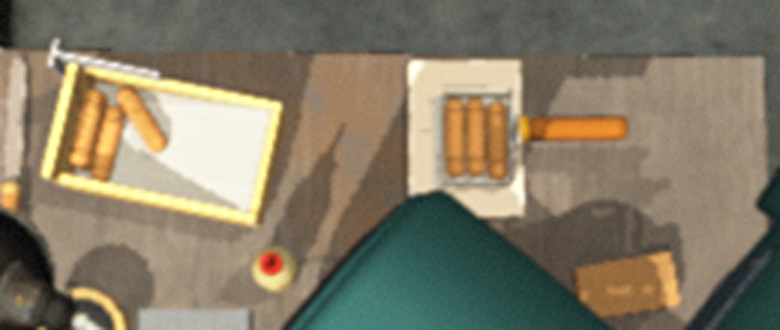

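```bash
python3 - <<'E'
from rig import *
print(sign_off())
E
```

```text
the job is handed in; nothing more can be done
None
```

The job is done and handed in at about 21 s of the 72 s allowed. A level measure of three blanks stands in the scoop on the note pad, with the gripper clear of it.

**What I did:**
- I let the scoop settle to the bin floor's slope, regripped it, and slid it under the heap up to the back wall.
- I levelled the scoop against the floor before lifting. It came up with the full row of three plus two heaped blanks.
- I drew it sideways under the blade. The two heaped blanks slid off into the bin, and the force readings showed no ramming of the blade.
- I set the scoop down on the pad with about 6 N of contact force, released it and backed the arm away.

**Last checks:**
- **Measure:** exactly three blanks lie in the pocket, with tops about 22 mm above the scoop's underside.
- **Scoop:** it lies level, with its handle top about 87 mm above the table, as expected for a scoop flat on the pad. It sits wholly within the pad's edges.
- **Bystanders:** the oil bottle and cork block read within about 1 mm of where they started.
- **Blanks in the bin:** only three can be seen. The fourth is inferred: one blank's top reads about 53 mm where a blank on the floor would be about 31 mm, so it is resting on a hidden one, and no blank shows outside the bin and scoop.

During the carry the tool was tilted by up to about 2 degrees, which did not disturb the load. No check failed.

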